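# Snap the amplifier board onto its floating mount

## Task

Lay the large circuit board with the finned heat sink, component side up, over the three white snap posts of the mounting plate, then press it down until every post has clicked through its slot and the board sits fully home on all three shoulders. The plate floats on soft rubber mounts: press firmly, but never so hard that the mounts are crushed (the three posts together are too stiff to click at one push). Leave the other things on the bench where they are, and let go of the board at the end.

Things in the scene. Friction and masses are not known exactly. Their poses are not given: they have to be found in the camera images.
- board_grip (a point): Loose circuit board, dark green, 170 x 110 x 4 mm, 180 to 290 g, lying component side up: centre of the finned heat sink in its middle, 36 mm (x) by 30 mm (y) by 35 mm high above the board. This point is 21.5 mm above the board's underside. Board axes: x along its length, y across, z up. Two grey terminal blocks, 9 mm high, mark the corners of its +x end.
- slot_a (a point): Slot A of the board, a 14 mm (x) by 10 mm (y) opening right through it: its centre, level with the board's underside, at (-62, -36) mm from the board's middle; axes as the board's. Beside each slot, centred 24 mm from it towards the board's middle along x, is a bare flat tinned square of 22 mm: a good place to press.
- slot_b (a point): Slot B of the board, same shape, at (-62, +36) mm from the board's middle, at the same level; axes as the board's.
- slot_c (a point): Slot C of the board, same shape, at (+62, 0) mm, in the middle of the end with the terminal blocks; axes as the board's.
- plate_mid (a point): Dark mounting plate 200 x 140 x 4 mm with three white snap posts, over a low grey base (206 x 146 mm) fixed to the bench: centre of the plate's underside, 34 mm above the bench at the start; x along its length, y across, z up. The base turns and moves from start to start, the plate with it.
- plate (a joint): How far the plate has sunk on its soft rubber mounts, m: 0 unloaded, growing as it is pushed straight down, about 1 mm for each 1.8 N (so the board's weight alone sinks it 1 to 2 mm); it springs back. Heights measured beforehand therefore do not hold while pressing. Beyond 0.018 (about 32 N in all) the mounts are crushed; the hard stop is at 0.020.
- post_a (a point): White snap post A on the plate, for slot A: middle of its flat 24 x 20 mm shoulder, on which the board's underside rests when home; 22 mm above the plate's underside, at (-62, -36) mm from the plate's middle; axes as the plate's. Over the shoulder two sprung barbs, 7 mm wide (y), spread along x: 19 mm over their points 6 mm up, tapering to 8 mm at the tips 20 mm up.
- post_b (a point): White snap post B, for slot B, same shape, at (-62, +36) mm from the plate's middle; its shoulder. A board laid loosely on the posts stops on the tapers 10 to 13 mm too high. Each post then needs a push of about 11 to 18 N of its own until its barbs snap out over the board and hold it; a push on the bare square by a slot goes mostly (80 to 90 %) to that post.
- post_c (a point): White snap post C, for slot C, same shape and stiffness, at (+62, 0) mm from the plate's middle; its shoulder.
- driver_mid (a point): Bystander: screwdriver lying along x, 175 mm long, black handle 22 mm thick; point at its balance, 11 mm above the bench. Not to be moved.
- sensor_mid (a point): Bystander: black sensor box, 50 x 36 x 28 mm; point centre. Not to be moved.
- jar_mid (a point): Bystander: clear jar with black lid, 52 mm across, 60 mm high; point centre. Not to be moved.
- coil_mid (a point): Bystander: black coil ring lying flat, 84 mm outside, 48 mm inside, 16 mm high; point centre. Not to be moved.
- spare_mid (a point): Bystander: smaller circuit board of the same green, without slots or heat sink, 85 x 60 x 4 mm, lying flat; point centre of the panel. Not to be moved.
- weight_mid (a point): Bystander: dark steel disc 68 mm across, 10 mm high, with an upright rod, 95 mm high in all; point on its axis, 30 mm above the bench. Not to be moved.
Not all that is in view belongs to the job. Leave any purple look-alike of the part that bears board_grip alone.

How it is judged:
By the outcome, as a careful person would: the job done as asked, in the order asked, and still so for the second after the job is handed in, with the robot touching nothing.
It also fails if it takes over 59 s, if anything falls off the work surface, if the arm or the gripper's body presses on something with over 40 N, if the wrist force passes 120 N, or if a joint passes its speed limit or range.

## Robot

A 6-joint arm with a two-finger parallel gripper is mounted at the origin on the work surface. World frame = base frame: x ahead of the robot, y to its left, z up, the work surface at z = 0. Lengths are in m, angles in rad, forces in N, time in s.
With the tool pointing down it reaches from about 0.3 to 0.875 m from the base axis. Payload 6.4 kg.
Tool frame: the origin (TCP) lies at the very end of the fingers, on their centre line; the grasp point (between the pads) lies ctrl.grip_point_offset behind it (ctrl.grip_point_offset is the distance from the TCP to the grasp point, in m); z points along the fingers, x is the direction in which the jaws open and shut, and the axes are right-handed (so a half turn about z gives the same grasp; the last joint's range is limited). The gripper opens to 85 mm and grips with 20 to 120 N. Pads are 22 mm wide; open, the fingers measure 114 mm over their backs; the gripper's body (76 mm by 85 mm) begins 54 mm behind the grasp point. The pads swing forward as they close: fully open they stand 13 mm farther back than shut.
Start: joints at [-1.543, 0.181, 1.607, -0, 1.354, -0.206], TCP at [0.133, -0.559, 0.231] pointing down, gripper open.
Joint ranges: [-2.99, 2.99], [-0.89, 2.07], [0.3, 2.58], [-1.14, 4.28], [0, 2.63], [-3.12, 3.12]. Speed limits (rad/s): [2.57, 2.57, 3.01, 3.14, 3.14, 3.14].

## Interface

Orientations are given as a unit quaternion [w, x, y, z].
In Python, from bench import get_obs, viewer, workorder, ctrl gives the robot as it stands. The module is installed in compiled form; this text tells all that it offers.
- The arm moves only by the tool move_arm, never from a script. Its argument "increments" is a list of rows, each an object of numbers: "tx", "ty", "tz": the shift along the tool's x, y, z in m; "turn": the turn about the tool's z in degrees. A call has 1 to 20 rows; each row is the pose to reach, as a shift and turn from the pose commanded when the call began, along the tool's axes at that moment; what a row does not reach only later rows make up. A row lasts 1/12 s, in which the tool goes at most 41.7 mm and 7.16 degrees, less where a joint would pass 70% of its speed; a pose out of reach is approached as far as the arm can. A call with a gripper value outside its range is refused whole. "gripper" is the opening, from 0 (shut) to 1 (fully open), set as the call begins (left out, the last holds). The fingers move at their own pace and stop on an object; the grip force is fixed at half the most. Time passes only in rows, so rows that repeat a pose let the fingers close. It gives the time, the measured TCP pose, the force and the opening at its end, in the units of the state.
- get_obs(): the state, without advancing time (a new reading comes with each control period).
- viewer.camera(name): name is "scene" or "top" or "wrist"; returns (picture, depth): 400x640x3 uint8, red, green, blue; 400x640 float32, m along the optical axis (not along the pixel's ray), 0 where there is no reading.
- viewer.get_calibration(name): a dict with "intrinsics" (3x3 intrinsics, pixels), "k1" (the pictures are not rectified: a ray, as slopes to the right and down, at radius r is drawn at 1 + k1 r^2 times it, then the intrinsics apply), "origin" and "attitude" of the camera in the world. Camera axes: x right, y up, looking along -z (the intrinsics and any distortion apply to the point x, -y, -z); pixel columns grow to the right and rows downward; lengths in m; the calibration is good to about 2 mm. A picture is of the moment at which its call begins: read the wrist's pose just before it. get_calibration takes no time and is no camera call; for the wrist camera it gives the pose at the moment of the call.
- workorder.hand_in(): hands the job in, once; it reports no verdict.
The state is a dict: "time_s": time; "q": joint angles; "dq": joint speeds; "joint_efforts": joint torques, N m; "eef_pos": TCP position; "eef_rot": TCP orientation; "wrist_force": force on the tool from outside, world axes, zero at the start; "torque": the same for the moment, N m; "opening": opening from 0.0 (shut) to 1.0 (fully open).
Only numpy, scipy, OpenCV 4.12 (cv2) and the standard library are available. Lean on these libraries where they do the work, as an engineer would, in place of code of your own. Each camera call takes 0.05 s, during which the arm holds its last target.

## Working session

There is one attempt and no reset: what is moved stays moved. The work goes in short steps, Python scripts to look and compute and a tool call to move; the robot and the scene stay as the last step left them, time stands still between calls to the robot, and variables do not carry over. Pictures are saved under pics/ and viewed, and the job is handed in when it is done.

Besides the shell and the picture viewer there is one more tool, called after "Emit:" as name(argument=value, ...), one argument or row to a line, values as JSON. move_arm: Moves the arm, as the interface text tells. Its arguments: {"type":"object","properties":{"increments":{"type":"array"},"gripper":{"type":"number"}},"required":["increments"]}

```bash
mkdir -p pics; ls; cat > h.py <<'E'
import numpy as np, cv2
from bench import get_obs, viewer, workorder, ctrl
from scipy.spatial.transform import Rotation as R
def cal(n):
    c=viewer.get_calibration(n); K=np.array(c['intrinsics']); a=np.array(c['attitude'],float)
    if a.shape==(4,): M=R.from_quat([a[1],a[2],a[3],a[0]]).as_matrix()
    else: M=a
    return K,float(c['k1']),np.array(c['origin']),M
def rays(uv,C):
    K,k1,o,M=C
    uv=np.atleast_2d(np.array(uv,float))
    d=np.linalg.inv(K)@np.c_[uv,np.ones(len(uv))].T
    x=d[:2].T; s=x.copy()
    for _ in range(20): s=x/(1+k1*(s**2).sum(1,keepdims=True))
    return np.c_[s[:,0],-s[:,1],-np.ones(len(s))]
def onplane(uv,z,C):
    r=rays(uv,C)@C[3].T; t=(z-C[2][2])/r[:,2]
    return C[2]+r*t[:,None]
def bydepth(uv,d,C):
    r=rays(uv,C); return C[2]+(r*np.array(d).reshape(-1,1))@C[3].T
def proj(P,C):
    K,k1,o,M=C
    p=(np.atleast_2d(P)-o)@M; s=np.c_[p[:,0]/-p[:,2],-p[:,1]/-p[:,2]]
    s=s*(1+k1*(s**2).sum(1,keepdims=True))
    return (np.c_[s,np.ones(len(s))]@K.T)[:,:2]
def shot(n,name):
    C=cal(n); p,d=viewer.camera(n)
    cv2.imwrite(f'pics/{name}.png',p[:,:,::-1]); np.savez(f'pics/{name}.npz',p=p,d=d,K=C[0],k1=C[1],o=C[2],M=C[3])
    return p,d,C
def load(name):
    z=np.load(f'pics/{name}.npz'); return z['p'],z['d'],(z['K'],float(z['k1']),z['o'],z['M'])
E
python3 - <<'E'
from h import *
print(get_obs()); print(ctrl.grip_point_offset)
for n in ['scene','top','wrist']:
    p,d,C=shot(n,n+'0'); print(n,viewer.get_calibration(n))
E
```

```text
pics
{'time_s': 0.0, 'q': array([-1.54330520e+00,  1.81520683e-01,  1.60799148e+00,  1.14849423e-05,
        1.35380684e+00, -2.06292825e-01]), 'dq': array([ 1.44121194e-05, -3.38477703e-04,  1.05626938e-03,  5.64825812e-05,
        6.33935327e-04,  2.87549687e-04]), 'joint_efforts': array([-1.57142698e-03, -4.44880164e+01, -3.51343989e+01, -4.01206371e-04,
        8.92863987e-03, -1.01819694e-05]), 'eef_pos': array([ 0.13321393, -0.55879668,  0.23040359]), 'eef_rot': array([-6.66005493e-04,  7.84747366e-01, -6.19815155e-01, -5.49120895e-04]), 'wrist_force': array([ 0.017745  , -0.00655414,  0.10131712]), 'torque': array([ 0.00713528,  0.07139929, -0.0139835 ]), 'opening': 0.996245109736969}
0.0187
scene {'intrinsics': array([[382.59160216,   0.        , 317.387485  ],
       [  0.        , 382.59160216, 196.66841114],
       [  0.        ,   0.        ,   1.        ]]), 'k1': -0.03797370390438692, 'origin': array([ 1.08141934, -0.27555553,  0.8320179 ]), 'attitude': array([0.78783851, 0.30877969, 0.19094955, 0.49749758])}
top {'intrinsics': array([[479.04178059,   0.        , 322.88548205],
       [  0.        , 479.04178059, 207.39328836],
       [  0.        ,   0.        ,   1.        ]]), 'k1': -0.059796792571866805, 'origin': array([0.32075946, 0.03180902, 1.43649128]), 'attitude': array([-0.70393926, -0.02973899,  0.04182566,  0.70840365])}
wrist {'intrinsics': array([[284.15446841,   0.        , 322.97740015],
       [  0.        , 284.15446841, 201.94708064],
       [  0.        ,   0.        ,   1.        ]]), 'k1': -0.014460176052097632, 'origin': array([ 0.21572079, -0.53860645,  0.37268344]), 'attitude': array([ 0.77397352, -0.12967563,  0.10376236, -0.6110504 ])}
```

View pics/top0.png

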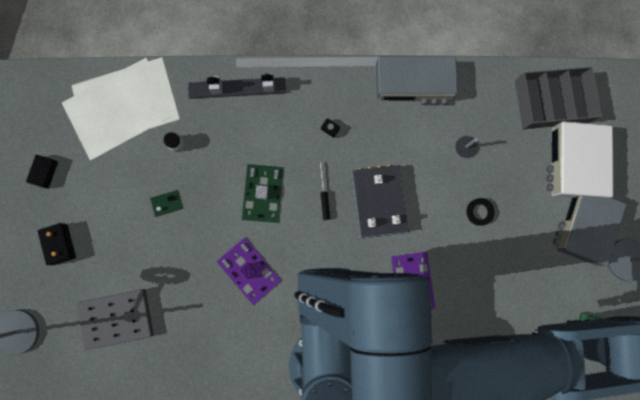

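View pics/scene0.png

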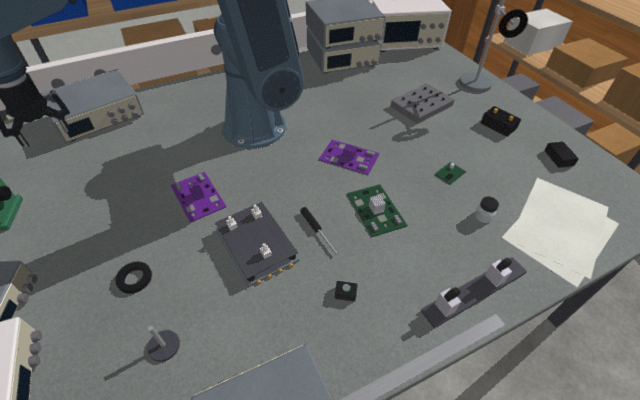

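View pics/wrist0.png

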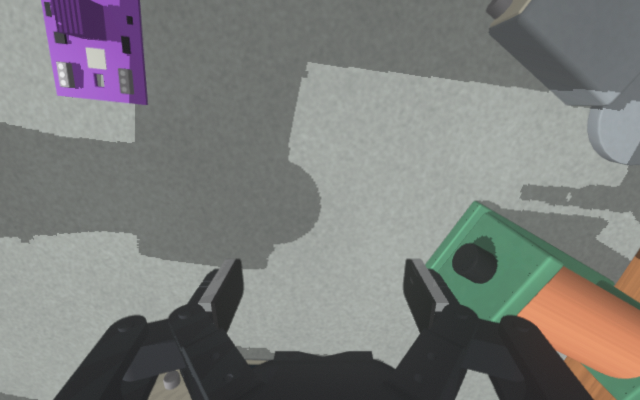

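The board could be confused with four things in the top view: the dark green board with the heat sink (263,192), the small green board (167,203), and the purple boards (250,270) and (412,275). I choose (263,192) and will check it in a crop. The plate is at (381,201).

```bash
python3 - <<'E'
from h import *
p,d,C=load('top0')
c1=cv2.resize(p[155:232,235:300],None,fx=6,fy=6,interpolation=cv2.INTER_CUBIC)
c2=cv2.resize(p[155:245,345:420],None,fx=5,fy=5,interpolation=cv2.INTER_CUBIC)
H=max(c1.shape[0],c2.shape[0]); c1=cv2.copyMakeBorder(c1,0,H-c1.shape[0],0,0,0); c2=cv2.copyMakeBorder(c2,0,H-c2.shape[0],0,0,0)
cv2.imwrite('pics/crop1.png',np.hstack([c1,c2])[:,:,::-1])
hsv=cv2.cvtColor(p,cv2.COLOR_RGB2HSV)
m=((hsv[:,:,0]>45)&(hsv[:,:,0]<85)&(hsv[:,:,1]>90)).astype(np.uint8)
m=cv2.morphologyEx(m,cv2.MORPH_CLOSE,np.ones((9,9)))
cs,_=cv2.findContours(m,0,2)
for c in cs:
    if cv2.contourArea(c)<200: continue
    r=cv2.minAreaRect(c); b=cv2.boxPoints(r)
    print(r); print(onplane(b,0.004,C).round(4), onplane([r[0]],0.004,C).round(4))
w=((p.min(2)>170)).astype(np.uint8); w[:, :345]=0; w[:,420:]=0; w[:150]=0; w[245:]=0
n,l,s,ce=cv2.connectedComponentsWithStats(w)
for i in range(1,n): print(s[i],ce[i],onplane([ce[i]],0.066,C).round(4), bydepth([ce[i]],[d[int(ce[i][1]),int(ce[i][0])]],C).round(4))
print(onplane([[263,192],[381,201]],0.0,C))
E
```

```text
((165.95382690429688, 203.04298400878906), (18.340810775756836, 27.42656707763672), 73.61045837402344)
[[0.4972 0.5277 0.004 ]
 [0.5203 0.4483 0.004 ]
 [0.4668 0.4313 0.004 ]
 [0.4439 0.5104 0.004 ]] [[0.482  0.4794 0.004 ]]
((262.3252868652344, 193.03048706054688), (35.127220153808594, 54.57320022583008), 5.355824947357178)
[[0.4339 0.2485 0.004 ]
 [0.599  0.2348 0.004 ]
 [0.5884 0.1287 0.004 ]
 [0.4235 0.1437 0.004 ]] [[0.5107 0.1889 0.004 ]]
[375 176   6   7  27] [376.74074074 179.        ] [[ 0.5419 -0.149   0.066 ]] [[ 0.5427 -0.1497  0.061 ]]
[392 216   6   8  29] [394.4137931  219.37931034] [[ 0.4241 -0.1979  0.066 ]] [[ 0.4248 -0.1993  0.0575]]
[368 219   5   8  26] [369.88461538 222.34615385] [[ 0.416  -0.1269  0.066 ]] [[ 0.4165 -0.1277  0.0594]]
[[ 0.5143744   0.18730274  0.        ]
 [ 0.48513508 -0.16941032  0.        ]]
```

View pics/crop1.png

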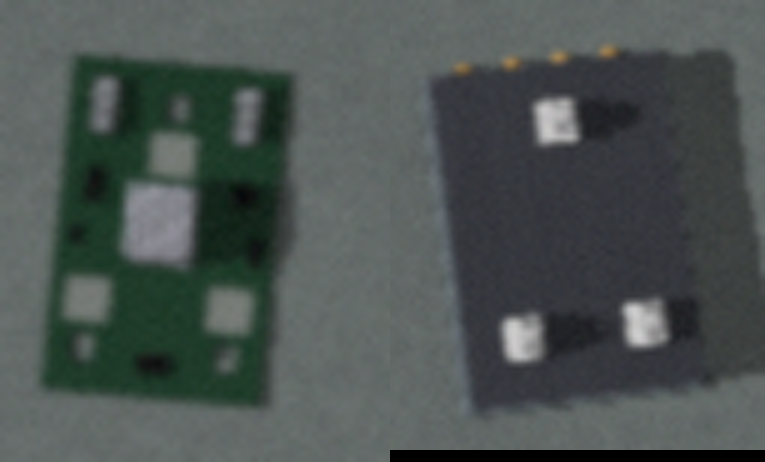

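The crop confirms the choice. It shows the heat sink at (263,192), terminal blocks at the top (+x away from the robot), slot C between them and slots A and B at the bottom. The plate has two posts at the bottom and one at the top, so both parts have +x roughly along world +x. Next I work out a wrist-camera look pose.

```bash
cat >> h.py <<'E'
def tool():
    o=get_obs(); q=o['eef_rot']; return np.array(o['eef_pos']),R.from_quat([q[1],q[2],q[3],q[0]]).as_matrix(),o
def heading(M): return np.degrees(np.arctan2(M[1,0],M[0,0]))
def goto(P,head):
    p,M,o=tool(); s=M.T@(np.array(P)-p); t=(heading(M)-head+180)%360-180
    print('t',round(o['time_s'],2),'pos',p.round(4),'head',heading(M).round(2),'-> tx ty tz (mm)',(s*1000).round(1),'turn',round(t,2)); return s,t
def wristrel():
    p,M,o=tool(); C=cal('wrist'); return M.T@(C[2]-p), M.T@C[3]
def predict(P,head,pts):
    off,Rc=wristrel(); h=np.radians(head)
    M=np.array([[np.cos(h),np.sin(h),0],[np.sin(h),-np.cos(h),0],[0,0,-1.]])
    K,k1,_,_=cal('wrist'); return proj(pts,(K,k1,np.array(P)+M@off,M@Rc))
E
python3 - <<'E'
from h import *
off,Rc=wristrel(); print(off, -Rc[:,2])
y=np.radians(6.4); ex=np.array([np.cos(y),np.sin(y),0]); ey=np.array([-np.sin(y),np.cos(y),0])
mid=np.array([.481,-.156,.056])
pts=np.array([mid+a*ex+b*ey for a,b in [(-.062,-.036),(-.062,.036),(.062,0),(0,0)]])
for d in (-.08,-.06,-.04,-.02):
  for z in (.2,.24): 
    P=mid+d*ex; P[2]=z
    print(d,z,predict(P,-90+6.4,pts).round(0).tolist())
P=mid-.08*ex;P[2]=.23; goto(P,-83.6)
E
```

```text
[-0.00084125 -0.08503591 -0.14207622] [-6.74280684e-04  3.27791947e-01  9.44749694e-01]
-0.08 0.2 [[359.0, 172.0], [289.0, 172.0], [324.0, 36.0], [324.0, 109.0]]
-0.08 0.24 [[355.0, 164.0], [293.0, 164.0], [324.0, 45.0], [324.0, 108.0]]
-0.06 0.2 [[358.0, 191.0], [290.0, 191.0], [324.0, 61.0], [324.0, 130.0]]
-0.06 0.24 [[354.0, 181.0], [294.0, 181.0], [324.0, 66.0], [324.0, 127.0]]
-0.04 0.2 [[357.0, 209.0], [290.0, 209.0], [324.0, 84.0], [324.0, 151.0]]
-0.04 0.24 [[354.0, 197.0], [294.0, 197.0], [324.0, 87.0], [324.0, 145.0]]
-0.02 0.2 [[357.0, 226.0], [291.0, 226.0], [324.0, 107.0], [324.0, 170.0]]
-0.02 0.24 [[353.0, 213.0], [295.0, 213.0], [324.0, 106.0], [324.0, 163.0]]
t 0.15 pos [ 0.1332 -0.5589  0.2306] head -76.61 -> tx ty tz (mm) [-321.1 -352.3    1.1] turn 6.99
```

```bash
python3 - <<'E'
from h import *
y=np.radians(6.4); ex=np.array([np.cos(y),np.sin(y),0]); ey=np.array([-np.sin(y),np.cos(y),0])
mid=np.array([.481,-.156,.056])
pts=np.array([mid+a*ex+b*ey for a,b in [(-.062,-.036),(-.062,.036),(.062,0),(0,0)]])
P=mid-.03*ex;P[2]=.14; print(predict(P,-83.6,pts).round(0).tolist());goto(P,-83.6)
E
```

```text
[[365.0, 243.0], [284.0, 243.0], [324.0, 94.0], [324.0, 175.0]]
t 0.15 pos [ 0.1332 -0.5589  0.2306] head -76.61 -> tx ty tz (mm) [-314.9 -401.9   91.1] turn 6.99
```

Emit:
move_arm(
  increments=[
    {"tx": -0.03,"ty": -0.038,"turn": 1},
    {"tx": -0.055,"ty": -0.07,"turn": 2},
    {"tx": -0.08,"ty": -0.102,"turn": 3},
    {"tx": -0.105,"ty": -0.134,"turn": 4},
    {"tx": -0.13,"ty": -0.166,"turn": 5},
    {"tx": -0.155,"ty": -0.198,"turn": 6},
    {"tx": -0.18,"ty": -0.23,"turn": 7},
    {"tx": -0.205,"ty": -0.262,"turn": 7},
    {"tx": -0.23,"ty": -0.294,"turn": 7},
    {"tx": -0.255,"ty": -0.325,"turn": 7},
    {"tx": -0.28,"ty": -0.357,"turn": 7},
    {"tx": -0.3,"ty": -0.383,"tz": 0.02,"turn": 7},
    {"tx": -0.315,"ty": -0.402,"tz": 0.05,"turn": 7},
    {"tx": -0.315,"ty": -0.402,"tz": 0.075,"turn": 7},
    {"tx": -0.315,"ty": -0.402,"tz": 0.091,"turn": 7},
    {"tx": -0.315,"ty": -0.402,"tz": 0.091,"turn": 7},
    {"tx": -0.315,"ty": -0.402,"tz": 0.091,"turn": 7},
  ],
)

```text
validation failed for argument at $.in...
```

```bash
python3 - <<'E'
from h import *
shot('wrist','w1'); shot('top','top1'); shot('scene','scene1'); print(tool()[0])
E
```

```text
[ 0.13321385 -0.55916851  0.23095921]
```

View pics/w1.png

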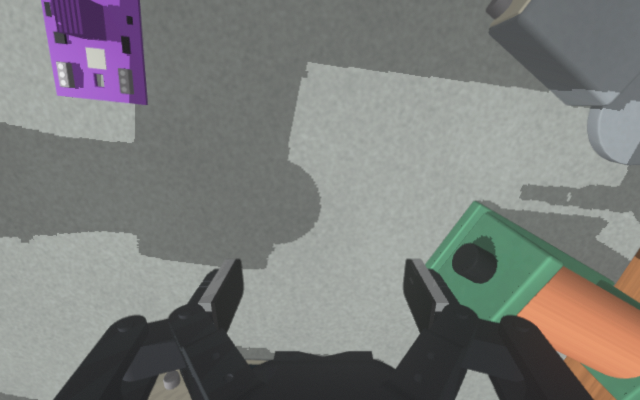

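The wrist view is unchanged because the call was refused. I'll retry with every field given.

Emit:
move_arm(
  increments=[
    {"tx": -0.15,"ty": -0.19,"tz": 0.0,"turn": 3.5},
    {"tx": -0.15,"ty": -0.19,"tz": 0.0,"turn": 7.0},
    {"tx": -0.15,"ty": -0.19,"tz": 0.0,"turn": 7.0},
    {"tx": -0.15,"ty": -0.19,"tz": 0.0,"turn": 7.0},
  ],
)

```text
time_s: 0.63
eef_pos: [0.2371, -0.4271, 0.2311]
eef_rot: [-0.0, 0.745, -0.667, -0.0]
wrist_force: [1.2, -0.3, 0.3]
opening: 1.001
```

```bash
python3 - <<'E'
from h import *
y=np.radians(6.4); ex=np.array([np.cos(y),np.sin(y),0])
P=np.array([.481,-.156,.056])-.03*ex;P[2]=.14; goto(P,-83.6)
E
```

```text
t 0.63 pos [ 0.2371 -0.4271  0.2311] head -83.69 -> tx ty tz (mm) [-242.6 -242.2   91.2] turn -0.09
```

Emit:
move_arm(
  increments=[
    {"tx": -0.243,"ty": -0.242,"tz": 0.0,"turn": 0.0},
    {"tx": -0.243,"ty": -0.242,"tz": 0.0,"turn": 0.0},
    {"tx": -0.243,"ty": -0.242,"tz": 0.0,"turn": 0.0},
    {"tx": -0.243,"ty": -0.242,"tz": 0.0,"turn": 0.0},
    {"tx": -0.243,"ty": -0.242,"tz": 0.0,"turn": 0.0},
    {"tx": -0.243,"ty": -0.242,"tz": 0.0,"turn": 0.0},
    {"tx": -0.243,"ty": -0.242,"tz": 0.0,"turn": 0.0},
    {"tx": -0.243,"ty": -0.242,"tz": 0.0,"turn": 0.0},
    {"tx": -0.243,"ty": -0.242,"tz": 0.04,"turn": 0.0},
    {"tx": -0.243,"ty": -0.242,"tz": 0.07,"turn": 0.0},
    {"tx": -0.243,"ty": -0.242,"tz": 0.091,"turn": 0.0},
    {"tx": -0.243,"ty": -0.242,"tz": 0.091,"turn": 0.0},
    {"tx": -0.243,"ty": -0.242,"tz": 0.091,"turn": 0.0},
    {"tx": -0.243,"ty": -0.242,"tz": 0.091,"turn": 0.0},
  ],
)

```text
time_s: 1.8
eef_pos: [0.4508, -0.1609, 0.1418]
eef_rot: [-0.0, 0.745, -0.667, 0.001]
wrist_force: [0.4, -0.7, 0.2]
opening: 1.001
```

```bash
python3 - <<'E'
from h import *
shot('wrist','w2'); shot('top','top1'); shot('scene','scene1'); print(tool()[0])
E
```

```text
[ 0.45100122 -0.16119547  0.14215465]
```

View pics/w2.png

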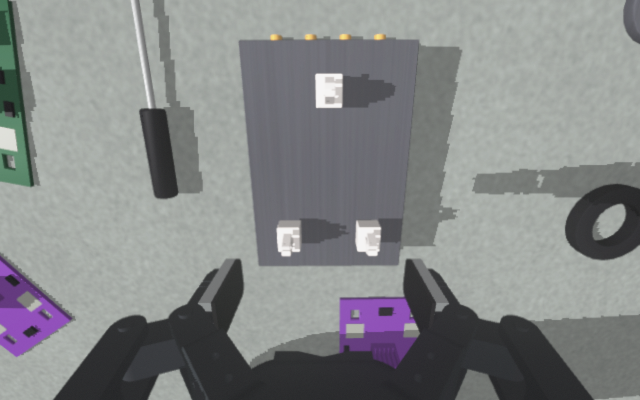

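Posts show at (329,91), (289,238) and (368,238), and the plate fills the middle of the view. I'll enlarge the posts.

```bash
python3 - <<'E'
from h import *
p,d,C=load('w2')
f=8
ims=[cv2.resize(p[v-25:v+25,u-20:u+20],None,fx=f,fy=f,interpolation=cv2.INTER_NEAREST)[:400,:260+0] if 0 else cv2.resize(p[v-25:v+25,u-16:u+16],None,fx=f,fy=f,interpolation=cv2.INTER_NEAREST) for u,v in [(329,91),(288,238),(368,238)]]
cv2.imwrite('pics/posts.png',np.hstack(ims)[:,:,::-1])
# plate edges via dark mask at plate top z .038
g=p.astype(int); m=((g.max(2)<115)).astype(np.uint8)
# posts
w=((p.min(2)>150)).astype(np.uint8); roi=np.zeros_like(w); roi[60:262,255:405]=1; w*=roi
n,l,s,ce=cv2.connectedComponentsWithStats(w)
for i in range(1,n):
    if s[i][4]>50: 
        u,v=s[i][0],s[i][1]; print(s[i],ce[i])
        ys,xs=np.where(l==i); P=bydepth(np.c_[xs,ys],d[ys,xs],C); print(' z pct',np.percentile(P[:,2],[2,10,30,50,70,90,98]).round(4))
        sh=P[(abs(P[:,2]-.056)<.004)]; tp=P[P[:,2]>.0735]
        print(' shoulder n',len(sh),sh.min(0).round(4),sh.max(0).round(4),' tip',len(tp),tp.mean(0).round(4) if len(tp) else '')
E
```

```text
[315  73  28  35 943] [328.25874867  89.7826087 ]
 z pct [0.0374 0.0545 0.0553 0.0559 0.0632 0.0751 0.0768]
 shoulder n 593 [ 0.5321 -0.1645  0.0537] [ 0.5572 -0.1426  0.0599]  tip 161 [ 0.5438 -0.1533  0.0908]
[355 221  26  35 757] [367.55614267 237.85468956]
 z pct [0.037  0.0457 0.0546 0.0553 0.0616 0.0741 0.0756]
 shoulder n 374 [ 0.4138 -0.214   0.0521] [ 0.4391 -0.1924  0.06  ]  tip 89 [ 0.4291 -0.2023  0.0796]
[276 222  24  35 709] [287.76727786 237.94076164]
 z pct [0.0368 0.0462 0.0546 0.0554 0.0574 0.0742 0.0757]
 shoulder n 368 [ 0.4063 -0.1429  0.0521] [ 0.431  -0.1213  0.0599]  tip 84 [ 0.4181 -0.1325  0.075 ]
[399 247   6  15  64] [402.078125 255.296875]
 z pct [-0.0022 -0.0016 -0.0012 -0.001  -0.0005 -0.0001  0.0002]Traceback (most recent call last):
  File "<stdin>", line 16, in <module>
    return umr_minimum(a, axis, None, out, keepdims, initial, where)
ValueError: zero-size array to reduction operation minimum which has no identity
```

View pics/posts.png

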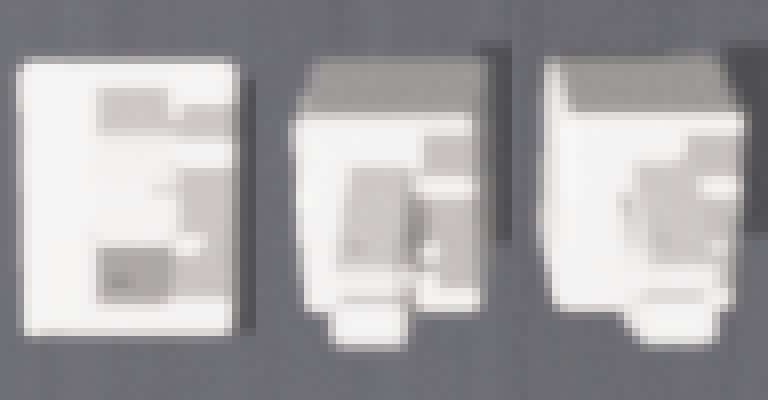

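```bash
python3 - <<'E'
from h import *
p,d,C=load('w2')
X=onplane([[368.9,239.],[288.2,239.],[328.4,90.2]],.056,C); print(X.round(4))
def fit(X):
    a,b,c=X[:,:2]; m=(a+b)/2
    print('AB',np.linalg.norm(a-b),'len',np.linalg.norm(c-m),'yawAB',np.degrees(np.arctan2(-(b-a)[0],(b-a)[1])),'yawC',np.degrees(np.arctan2(*(c-m)[::-1])),'mid',(m+c)/2)
fit(X)
# plate outline by depth
ys,xs=np.mgrid[20:275,225:440]; ys=ys.ravel();xs=xs.ravel()
P=bydepth(np.c_[xs,ys],d[ys,xs],C); k=(abs(P[:,2]-.038)<.004)
m=np.zeros(d.shape,np.uint8); m[ys[k],xs[k]]=1
m=cv2.morphologyEx(m,cv2.MORPH_OPEN,np.ones((3,3)))
Q=P[k&(m[ys,xs]>0)]; print('plate z',np.median(Q[:,2])); r=cv2.minAreaRect((Q[:,:2]*1000).astype(np.float32)); print(r)
for nm in ['top0','scene0']:
    pp,dd,CC=load(nm); print(nm,proj(X,CC).round(1).tolist())
E
```

```text
[[ 0.4265 -0.2038  0.056 ]
 [ 0.4185 -0.1324  0.056 ]
 [ 0.545  -0.1535  0.056 ]]
AB 0.07176164751620846 len 0.12337421940032187 yawAB 6.3580246662250275 yawC 6.792664286548559 mid [ 0.48375137 -0.16080498]
plate z 0.037404836562096755
((483.5105895996094, -161.18051147460938), (200.30621337890625, 140.0863037109375), 6.727754592895508)
top0 [[395.8, 218.8], [371.4, 221.7], [377.8, 178.5]]
scene0 [[231.4, 222.2], [256.4, 211.2], [265.6, 249.6]]
```

```bash
python3 - <<'E'
from h import *
y=np.radians(-4.9); ex=np.array([np.cos(y),np.sin(y),0])
P=np.array([.512,.186,.056])-.03*ex;P[2]=.095; goto(P,-94.9)
E
```

```text
t 1.95 pos [ 0.451  -0.1612  0.1422] head -83.64 -> tx ty tz (mm) [-344.3  -69.5   46.6] turn 11.26
```

Emit:
move_arm(
  increments=[
    {"tx": -0.344,"ty": -0.07,"tz": 0.0,"turn": 2.0},
    {"tx": -0.344,"ty": -0.07,"tz": 0.0,"turn": 4.0},
    {"tx": -0.344,"ty": -0.07,"tz": 0.0,"turn": 6.0},
    {"tx": -0.344,"ty": -0.07,"tz": 0.0,"turn": 8.0},
    {"tx": -0.344,"ty": -0.07,"tz": 0.0,"turn": 10.0},
    {"tx": -0.344,"ty": -0.07,"tz": 0.0,"turn": 11.3},
    {"tx": -0.344,"ty": -0.07,"tz": 0.0,"turn": 11.3},
    {"tx": -0.344,"ty": -0.07,"tz": 0.0,"turn": 11.3},
    {"tx": -0.344,"ty": -0.07,"tz": 0.0,"turn": 11.3},
    {"tx": -0.344,"ty": -0.07,"tz": 0.025,"turn": 11.3},
    {"tx": -0.344,"ty": -0.07,"tz": 0.047,"turn": 11.3},
    {"tx": -0.344,"ty": -0.07,"tz": 0.047,"turn": 11.3},
    {"tx": -0.344,"ty": -0.07,"tz": 0.047,"turn": 11.3},
  ],
)

```text
time_s: 3.03
eef_pos: [0.4809, 0.1893, 0.0934]
eef_rot: [-0.001, -0.676, 0.737, 0.0]
wrist_force: [-0.5, -0.3, -0.0]
opening: 1.003
```

```bash
python3 - <<'E'
from h import *
shot('wrist','w3'); print(tool()[0],heading(tool()[1]))
E
```

```text
[0.48193444 0.18931451 0.0944694 ] -94.93606122404246
```

View pics/w3.png

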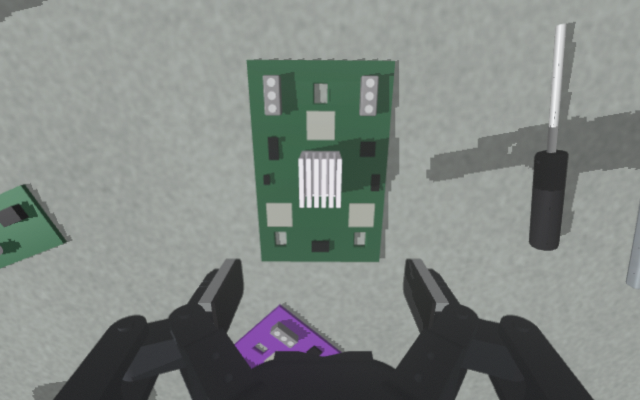

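The board is centred at about (321,165), with slots at (321,93), (281,239) and (360,239). The fins run along the board's x, so gripping across y is right. Measuring now.

```bash
python3 - <<'E'
from h import *
p,d,C=load('w3')
hsv=cv2.cvtColor(p,cv2.COLOR_RGB2HSV)
m=((hsv[:,:,0]>45)&(hsv[:,:,0]<85)&(hsv[:,:,1]>90)).astype(np.uint8); m[:,:235]=0; m[:,410:]=0
m=cv2.morphologyEx(m,cv2.MORPH_CLOSE,np.ones((7,7)))
c=max(cv2.findContours(m,0,2)[0],key=cv2.contourArea)
X=onplane(c[:,0,:],.004,C); r=cv2.minAreaRect((X[:,:2]*1000).astype(np.float32)); print(r)
ap=cv2.approxPolyDP(c,8,True)[:,0]; print(ap.tolist()); print(onplane(ap,.004,C).round(4).tolist())
# bare squares
w=((hsv[:,:,1]<50)&(p.min(2)>120)).astype(np.uint8); roi=np.zeros_like(w); roi[100:230,262:378]=1; w*=roi
n,l,s,ce=cv2.connectedComponentsWithStats(w)
for i in range(1,n):
    if s[i][4]>200: print(s[i],ce[i].round(1),onplane([ce[i]],.004,C).round(4))
# heat sink by depth
ys,xs=np.mgrid[140:220,285:360]; ys=ys.ravel();xs=xs.ravel()
P=bydepth(np.c_[xs,ys],d[ys,xs],C); k=P[:,2]>.034
print(np.median(P[k,2]),k.sum(),cv2.minAreaRect((P[k][:,:2]*1000).astype(np.float32)))
f=8
ims=[cv2.resize(p[v-20:v+20,u-16:u+16],None,fx=f,fy=f,interpolation=cv2.INTER_NEAREST) for u,v in [(321,93),(281,239),(360,239)]]
cv2.imwrite('pics/slots.png',np.hstack(ims)[:,:,::-1])
E
```

```text
((511.7971496582031, 190.019287109375), (107.66201782226562, 167.17660522460938), 84.82172393798828)
[[248, 62], [263, 259], [377, 259], [383, 184], [343, 192], [341, 208], [298, 208], [296, 158], [386, 137], [392, 79], [389, 111], [357, 114], [358, 81], [391, 63]]
[[0.599, 0.2358, 0.004], [0.434, 0.2503, 0.004], [0.425, 0.1449, 0.004], [0.4968, 0.1382, 0.004], [0.4926, 0.1723, 0.004], [0.4783, 0.1749, 0.004], [0.4814, 0.2121, 0.004], [0.525, 0.2088, 0.004], [0.5356, 0.1351, 0.004], [0.5782, 0.13, 0.004], [0.5553, 0.1325, 0.004], [0.5552, 0.1574, 0.004], [0.5789, 0.1555, 0.004], [0.5892, 0.1306, 0.004]]
[264 100  16  15 222] [271.8 107. ] [[0.566  0.2228 0.004 ]]
[360 100  16  15 235] [367.6 107.1] [[0.5596 0.149  0.004 ]]
[306 111  29  29 811] [320.4 125. ] [[0.5494 0.1865 0.004 ]]
[ 298  152   44   56 2273] [319.6 178.5] [[0.5061 0.191  0.004 ]]
[266 203  26  24 605] [278.8 214.4] [[0.4769 0.2295 0.004 ]]
[348 203  27  24 598] [361.1 214.5] [[0.4706 0.1578 0.004 ]]
0.03834042707138223 1334 ((529.6422119140625, 188.8822479248047), (29.9846134185791, 72.55342102050781), 85.0004653930664)
```

View pics/slots.png

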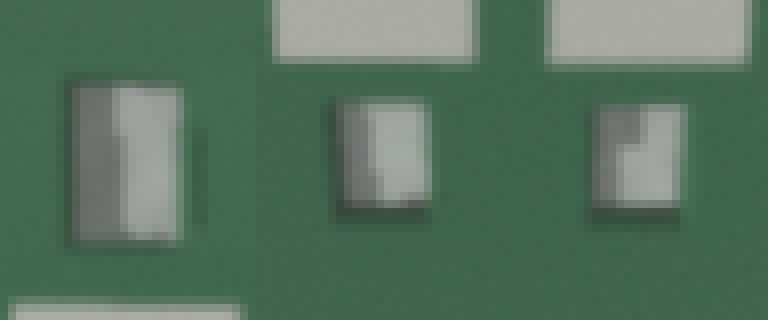

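```bash
python3 - <<'E'
from h import *
goto([.5117,.1900,.008],-95.2)
p,d,C=load('w3')
for u,v in [(275,148),(368,149),(376,182),(267,180)]:
    print(bydepth([(u,v)],[d[v,u]],C).round(4))
E
```

```text
t 3.08 pos [0.4819 0.1893 0.0945] head -94.94 -> tx ty tz (mm) [ -3.2 -29.5  86.5] turn 0.26
[[0.5349 0.2243 0.0067]]
[[0.5277 0.1501 0.0065]]
[[0.4996 0.1443 0.0059]]
[[0.509  0.2348 0.0057]]
```

Emit:
move_arm(
  increments=[
    {"tx": -0.003,"ty": -0.029,"tz": 0.0,"turn": 0.3},
    {"tx": -0.003,"ty": -0.0295,"tz": 0.02,"turn": 0.3},
    {"tx": -0.003,"ty": -0.0295,"tz": 0.045,"turn": 0.3},
    {"tx": -0.003,"ty": -0.0295,"tz": 0.07,"turn": 0.3},
    {"tx": -0.003,"ty": -0.0295,"tz": 0.086,"turn": 0.3},
    {"tx": -0.003,"ty": -0.0295,"tz": 0.086,"turn": 0.3},
    {"tx": -0.003,"ty": -0.0295,"tz": 0.086,"turn": 0.3},
    {"tx": -0.003,"ty": -0.0295,"tz": 0.086,"turn": 0.3},
  ],
)

```text
time_s: 3.75
eef_pos: [0.5128, 0.19, 0.0095]
eef_rot: [0.001, -0.674, 0.739, -0.001]
wrist_force: [0.5, -0.5, -0.2]
opening: 0.997
```

```bash
python3 - <<'E'
from h import *
goto([.5117,.1900,.008],-95.2); shot('wrist','w4')
E
```

```text
t 3.75 pos [0.5128 0.19   0.0095] head -95.24 -> tx ty tz (mm) [0.1 1.2 1.5] turn -0.04
```

View pics/w4.png

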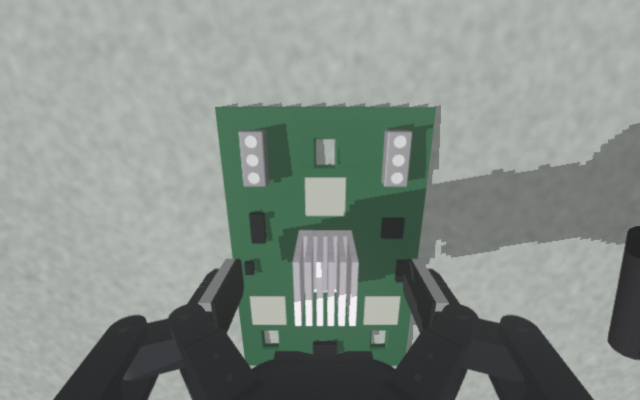

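The heat sink is centred between the jaws at (326,280). Closing.

Emit:
move_arm(
  increments=[
    {"tx": 0.0,"ty": 0.001,"tz": 0.001,"turn": 0.0},
    {"tx": 0.0,"ty": 0.001,"tz": 0.001,"turn": 0.0},
    {"tx": 0.0,"ty": 0.001,"tz": 0.001,"turn": 0.0},
    {"tx": 0.0,"ty": 0.001,"tz": 0.001,"turn": 0.0},
    {"tx": 0.0,"ty": 0.001,"tz": 0.001,"turn": 0.0},
    {"tx": 0.0,"ty": 0.001,"tz": 0.001,"turn": 0.0},
    {"tx": 0.0,"ty": 0.001,"tz": 0.001,"turn": 0.0},
    {"tx": 0.0,"ty": 0.001,"tz": 0.001,"turn": 0.0},
    {"tx": 0.0,"ty": 0.001,"tz": 0.001,"turn": 0.0},
    {"tx": 0.0,"ty": 0.001,"tz": 0.001,"turn": 0.0},
  ],
  gripper=0.0,
)

```text
time_s: 4.63
eef_pos: [0.5103, 0.1901, 0.0068]
eef_rot: [0.0, -0.674, 0.738, -0.0]
wrist_force: [-1.4, -0.5, 5.7]
opening: 0.34
```

```bash
python3 - <<'E'
from h import *
goto([.5117,.1900,.008],-95.2); shot('wrist','w5')
E
```

```text
t 4.63 pos [0.5103 0.1901 0.0068] head -95.2 -> tx ty tz (mm) [ 0.  -1.4 -1.2] turn 0.0
```

View pics/w5.png

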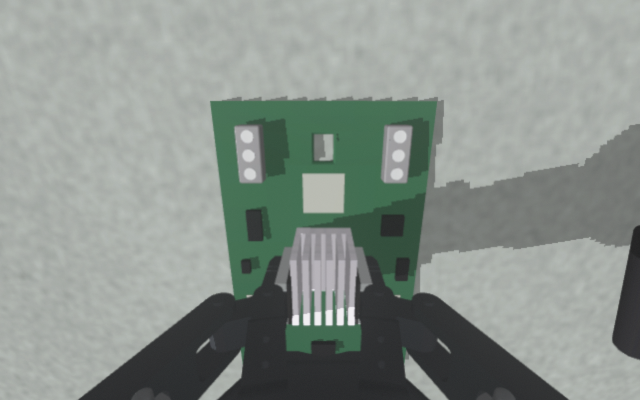

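Gripped at opening 0.34 (about 30 mm, as expected). Lifting.

Emit:
move_arm(
  increments=[
    {"tx": 0.0,"ty": 0.0,"tz": -0.01,"turn": 0.0},
    {"tx": 0.0,"ty": 0.0,"tz": -0.03,"turn": 0.0},
    {"tx": 0.0,"ty": 0.0,"tz": -0.06,"turn": 0.0},
    {"tx": 0.0,"ty": 0.0,"tz": -0.09,"turn": 0.0},
    {"tx": 0.0,"ty": 0.0,"tz": -0.12,"turn": 0.0},
    {"tx": 0.0,"ty": 0.0,"tz": -0.13,"turn": 0.0},
    {"tx": 0.0,"ty": 0.0,"tz": -0.13,"turn": 0.0},
    {"tx": 0.0,"ty": 0.0,"tz": -0.13,"turn": 0.0},
    {"tx": 0.0,"ty": 0.0,"tz": -0.13,"turn": 0.0},
    {"tx": 0.0,"ty": 0.0,"tz": -0.13,"turn": 0.0},
  ],
)

```text
time_s: 5.52
eef_pos: [0.5082, 0.1898, 0.1338]
eef_rot: [-0.002, -0.674, 0.739, 0.001]
wrist_force: [0.5, 0.2, -3.6]
opening: 0.341
```

```bash
cat >> h.py <<'E'
def boardrel(name,draw=True):
    # measure board C square, terminals/top edge in tool frame by depth
    p,d,C=load(name); pos,M,_=tool()
    hsv=cv2.cvtColor(p,cv2.COLOR_RGB2HSV)
    m=((hsv[:,:,0]>45)&(hsv[:,:,0]<85)&(hsv[:,:,1]>90)&(d<.3)).astype(np.uint8)
    ys,xs=np.where(m); P=(bydepth(np.c_[xs,ys],d[ys,xs],C)-pos)@M
    A=np.c_[P[:,:2],np.ones(len(P))]; k=np.ones(len(P),bool)
    for _ in range(6):
        co=np.linalg.lstsq(A[k],P[k,2],rcond=None)[0]; e=P[:,2]-A@co; k=abs(e)<max(.0015,2*np.median(abs(e[k])))
    print('plane tool z = %.4f*x+%.4f*y+%.4f'%tuple(co))
    Q=P[k]
    w=((hsv[:,:,1]<50)&(p.min(2)>120)&(d<.3)).astype(np.uint8)
    n,l,s,ce=cv2.connectedComponentsWithStats(w)
    for i in range(1,n):
        if s[i][4]>150 and s[i][1]<350:
            y,x=np.where(l==i); T=(bydepth(np.c_[x,y],d[y,x],C)-pos)@M
            print(s[i],ce[i].round(1),(T.mean(0)*1000).round(1))
    return Q
E
python3 - <<'E'
from h import *
shot('wrist','w6'); print(get_obs()['wrist_force'],get_obs()['eef_pos'],get_obs()['opening'])
Q=boardrel('w6')
print('w5'); 
E
```

```text
[-0.1138239  -0.13064902 -2.24210014] [0.5083834  0.18980947 0.13400599] 0.34022611279684634
plane tool z = 0.0010*x+-0.0002*y+0.0036
[     0      0    640    258 109056] [312.   97.7] [-11.6 -86.2 132.3]
[ 234  126   28   57 1356] [248.  153.7] [-36.9 -61.6  -5.8]
[ 381  126   31   57 1531] [395.7 153.5] [ 34.  -61.6  -5.5]
[314 134  20  27 526] [323.3 146.9] [ -0.9 -46.5 121.4]
[ 302  173   43   40 1674] [323.1 192.3] [ -0.9 -39.7   2.5]
[ 276  228   96   98 6381] [323.1 273.6] [ -0.9  -5.8 -21.9]
w5
```

View pics/w6.png

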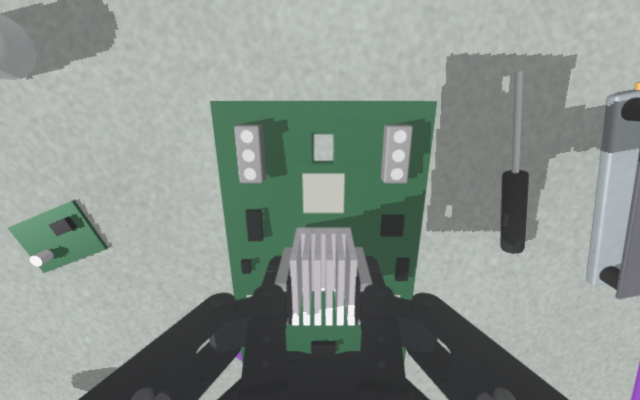

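The board hangs level (tilt under 0.1°), and its middle is at tool (-0.9, -1.6) mm by the same camera. Moving above the posts.

```bash
cat >> h.py <<'E'
PY=np.radians(6.65); EX=np.array([np.cos(PY),np.sin(PY),0]); EY=np.array([-np.sin(PY),np.cos(PY),0]); MID=np.array([.4836,-.1610,0])
def T(z,x=0,y=0): return MID+(x-.0016)*EX+(y-.0009)*EY+np.array([0,0,z])
E
python3 - <<'E'
from h import *
goto(T(.120),-90+6.65)
E
```

```text
t 5.57 pos [0.5084 0.1898 0.134 ] head -95.21 -> tx ty tz (mm) [352.8  -5.8  14.3] turn -11.86
```

Emit:
move_arm(
  increments=[
    {"tx": 0.03,"ty": 0.0,"tz": 0.0,"turn": -1.0},
    {"tx": 0.06,"ty": -0.001,"tz": 0.0,"turn": -2.0},
    {"tx": 0.09,"ty": -0.001,"tz": 0.0,"turn": -3.0},
    {"tx": 0.12,"ty": -0.002,"tz": 0.0,"turn": -4.0},
    {"tx": 0.15,"ty": -0.002,"tz": 0.0,"turn": -5.0},
    {"tx": 0.18,"ty": -0.003,"tz": 0.0,"turn": -6.0},
    {"tx": 0.21,"ty": -0.003,"tz": 0.0,"turn": -7.0},
    {"tx": 0.24,"ty": -0.004,"tz": 0.0,"turn": -8.0},
    {"tx": 0.27,"ty": -0.004,"tz": 0.0,"turn": -9.0},
    {"tx": 0.3,"ty": -0.005,"tz": 0.0,"turn": -10.0},
    {"tx": 0.325,"ty": -0.005,"tz": 0.0,"turn": -11.0},
    {"tx": 0.345,"ty": -0.006,"tz": 0.005,"turn": -11.9},
    {"tx": 0.353,"ty": -0.006,"tz": 0.01,"turn": -11.9},
    {"tx": 0.353,"ty": -0.006,"tz": 0.014,"turn": -11.9},
    {"tx": 0.353,"ty": -0.006,"tz": 0.014,"turn": -11.9},
    {"tx": 0.353,"ty": -0.006,"tz": 0.014,"turn": -11.9},
    {"tx": 0.353,"ty": -0.006,"tz": 0.014,"turn": -11.9},
    {"tx": 0.353,"ty": -0.006,"tz": 0.014,"turn": -11.9},
  ],
)

```text
time_s: 7.07
eef_pos: [0.484, -0.161, 0.1224]
eef_rot: [-0.0, 0.748, -0.664, 0.0]
wrist_force: [-0.2, 0.7, -3.6]
opening: 0.34
```

```bash
python3 - <<'E'
from h import *
shot('wrist','w7');shot('scene','s7');shot('top','t7')
goto(T(.095),-90+6.65)
boardrel('w7')
E
```

```text
t 7.22 pos [ 0.4841 -0.1615  0.1226] head -83.25 -> tx ty tz (mm) [ 0.3  2.1 27.6] turn 0.1
plane tool z = 0.0016*x+0.0002*y+0.0036
[     0      0    640    258 125030] [316.6 112.2] [ -7.8 -72.9 121.3]
[ 234  125   28   58 1384] [247.9 153.3] [-37.5 -62.2  -5.8]
[ 381  125   31   58 1554] [395.7 153.3] [ 33.3 -62.2  -5.6]
[313 133  21  27 490] [322.8 145. ] [ -1.9 -57.8  53.5]
[ 302  173   43   40 1675] [323.  192.3] [ -1.5 -40.    3. ]
[ 275  228   97   98 6410] [323.  273.6] [ -1.5  -6.4 -22. ]
[602 243  27  15 207] [617.9 249.8] [311.9  60.4 122.5]
```

View pics/w7.png

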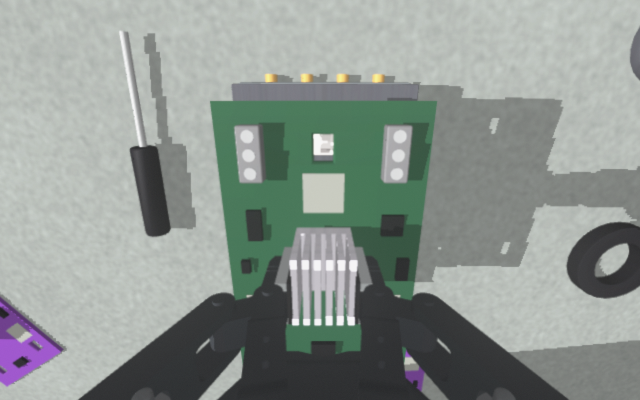

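View pics/s7.png

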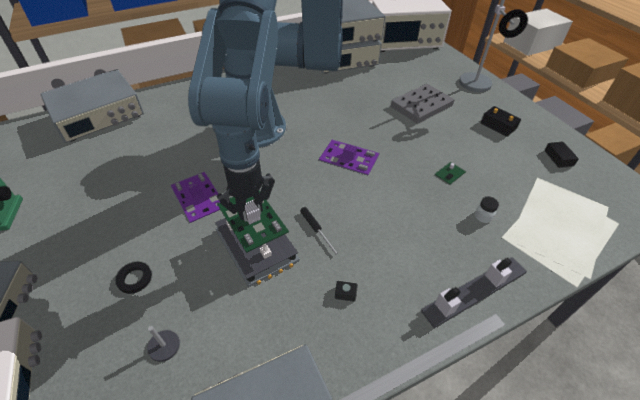

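Through slot C, at (323,146), the post can be seen. Lowering to hover just above the tips.

Emit:
move_arm(
  increments=[
    {"tx": 0.0,"ty": 0.002,"tz": 0.01,"turn": 0.1},
    {"tx": 0.0,"ty": 0.002,"tz": 0.02,"turn": 0.1},
    {"tx": 0.0,"ty": 0.002,"tz": 0.027,"turn": 0.1},
    {"tx": 0.0,"ty": 0.002,"tz": 0.027,"turn": 0.1},
    {"tx": 0.0,"ty": 0.002,"tz": 0.027,"turn": 0.1},
    {"tx": 0.0,"ty": 0.002,"tz": 0.027,"turn": 0.1},
    {"tx": 0.0,"ty": 0.002,"tz": 0.027,"turn": 0.1},
  ],
)

```text
time_s: 7.8
eef_pos: [0.4821, -0.1625, 0.0956]
eef_rot: [-0.0, 0.747, -0.665, 0.0]
wrist_force: [0.2, -0.1, -3.5]
opening: 0.342
```

```bash
python3 - <<'E'
from h import *
goto(T(.095),-90+6.65)
p,_,_=shot('wrist','w8');q,_,_=shot('top','t8');r,_,_=shot('scene','s8')
goto(T(.095),-90+6.65)
a=cv2.resize(p[125:170,300:346],(368,360),interpolation=cv2.INTER_NEAREST)
b=cv2.resize(r[185:285,210:310],(400,400),interpolation=cv2.INTER_CUBIC)
a=cv2.copyMakeBorder(a,0,40,0,0,0)
cv2.imwrite('pics/c8.png',np.hstack([a,b])[:,:,::-1])
E
```

```text
t 7.8 pos [ 0.4821 -0.1625  0.0956] head -83.41 -> tx ty tz (mm) [-0.4 -0.   0.6] turn -0.06
t 7.95 pos [ 0.4821 -0.1624  0.0957] head -83.41 -> tx ty tz (mm) [-0.3 -0.   0.7] turn -0.06
```

View pics/c8.png

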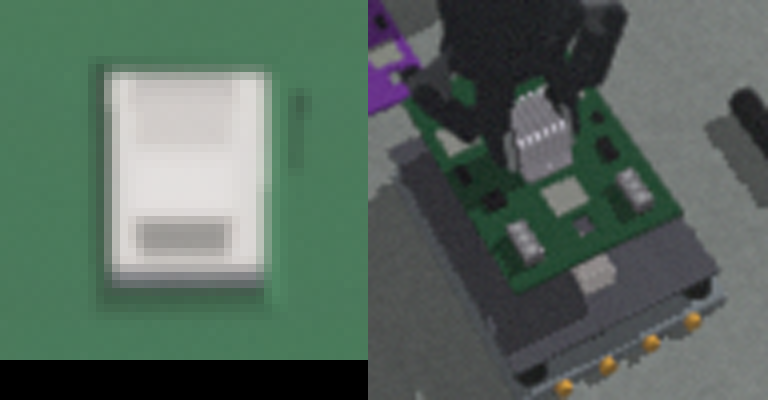

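Post C's barbs are centred in slot C to about 0.3 mm across the board. Lowering gently.

Emit:
move_arm(
  increments=[
    {"tx": 0.0,"ty": 0.0,"tz": 0.005,"turn": 0.0},
    {"tx": 0.0,"ty": 0.0,"tz": 0.01,"turn": 0.0},
    {"tx": 0.0,"ty": 0.0,"tz": 0.013,"turn": 0.0},
    {"tx": 0.0,"ty": 0.0,"tz": 0.016,"turn": 0.0},
    {"tx": 0.0,"ty": 0.0,"tz": 0.018,"turn": 0.0},
    {"tx": 0.0,"ty": 0.0,"tz": 0.018,"turn": 0.0},
  ],
)

```text
time_s: 8.45
eef_pos: [0.4815, -0.1621, 0.0766]
eef_rot: [0.0, 0.747, -0.665, -0.001]
wrist_force: [-0.4, -0.2, -2.2]
opening: 0.339
```

```bash
python3 - <<'E'
from h import *
o=get_obs();print(o['wrist_force'],o['torque'])
goto(T(.0735),-90+6.65)
p,_,_=shot('wrist','w9');r,_,_=shot('scene','s9')
a=cv2.resize(p[125:170,300:346],(368,360),interpolation=cv2.INTER_NEAREST)
b=cv2.resize(r[185:285,210:310],(400,400),interpolation=cv2.INTER_CUBIC)
a=cv2.copyMakeBorder(a,0,40,0,0,0)
cv2.imwrite('pics/c9.png',np.hstack([a,b])[:,:,::-1])
E
```

```text
[-0.38319032 -0.19955854 -2.23332032] [ 0.0052036   0.00879931 -0.00702603]
t 8.45 pos [ 0.4815 -0.1621  0.0766] head -83.41 -> tx ty tz (mm) [ 0.1 -0.6  3.1] turn -0.06
```

View pics/c9.png

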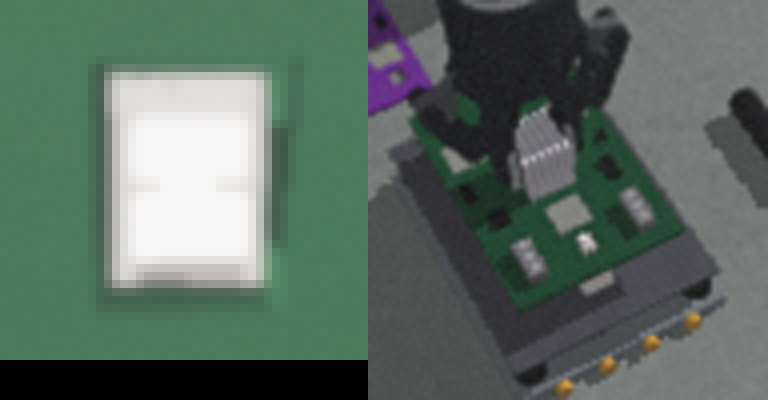

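The tip of post C has come up through slot C with no contact force. I'll continue until it makes contact.

Emit:
move_arm(
  increments=[
    {"tx": 0.0,"ty": 0.0,"tz": 0.002,"turn": 0.0},
    {"tx": 0.0,"ty": 0.0,"tz": 0.004,"turn": 0.0},
    {"tx": 0.0,"ty": 0.0,"tz": 0.004,"turn": 0.0},
    {"tx": 0.0,"ty": 0.0,"tz": 0.004,"turn": 0.0},
  ],
)

```text
time_s: 8.88
eef_pos: [0.482, -0.1624, 0.0735]
eef_rot: [0.0, 0.747, -0.665, 0.0]
wrist_force: [-1.5, -0.3, 1.0]
opening: 0.34
```

```bash
python3 - <<'E'
from h import *
o=get_obs();print(o['wrist_force'],o['torque'])
goto(T(.0735),-90+6.65)
p,_,_=shot('wrist','w10')
boardrel('w10')
cv2.imwrite('pics/c10.png',cv2.resize(p[60:360,200:450],(700,840))[:600,:,::-1])
E
```

```text
[-1.50459993 -0.28560643  0.96085843] [-0.10331766  0.17909424  0.1221715 ]
t 8.88 pos [ 0.482  -0.1624  0.0735] head -83.4 -> tx ty tz (mm) [-0.4 -0.1  0. ] turn -0.05
plane tool z = 0.0008*x+-0.0001*y+0.0034
[     0      0    640    396 169943] [320. 165.] [ -3.5 -28.4  71.7]
[ 234  125   28   58 1391] [248.  153.3] [-36.9 -62.2  -6.1]
[ 381  125   31   58 1568] [395.6 153.2] [ 33.8 -62.3  -6.1]
[313 134  21  27 543] [323.  146.7] [ -0.9 -63.8   5.2]
[ 302  173   43   40 1682] [323.  192.3] [ -1.  -40.    2.7]
[ 275  228   97   98 6469] [323.  273.7] [ -0.9  -6.1 -22. ]
```

View pics/c10.png

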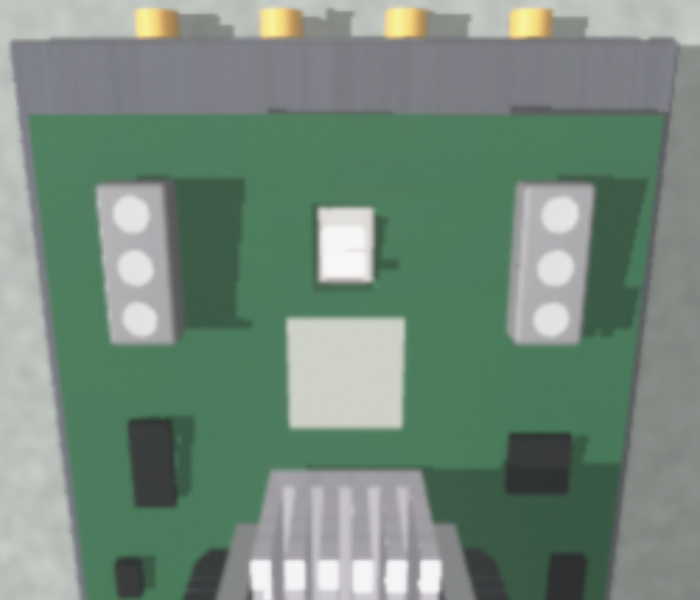

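The board now rests on the tapers: the force reading rose by about 4 N, it is level, and the underside is about 10 mm above the shoulders. Releasing.

Emit:
move_arm(
  increments=[
    {"tx": 0.0,"ty": 0.0,"tz": 0.0,"turn": 0.0},
    {"tx": 0.0,"ty": 0.0,"tz": 0.0,"turn": 0.0},
    {"tx": 0.0,"ty": 0.0,"tz": 0.0,"turn": 0.0},
    {"tx": 0.0,"ty": 0.0,"tz": 0.0,"turn": 0.0},
    {"tx": 0.0,"ty": 0.0,"tz": -0.01,"turn": 0.0},
    {"tx": 0.0,"ty": 0.0,"tz": -0.03,"turn": 0.0},
    {"tx": 0.0,"ty": 0.0,"tz": -0.06,"turn": 0.0},
    {"tx": 0.0,"ty": 0.0,"tz": -0.065,"turn": 0.0},
    {"tx": 0.0,"ty": 0.0,"tz": -0.065,"turn": 0.0},
  ],
  gripper=0.7,
)

```text
time_s: 9.68
eef_pos: [0.4838, -0.1634, 0.1415]
eef_rot: [-0.001, 0.747, -0.665, 0.003]
wrist_force: [0.6, 0.5, -0.3]
opening: 0.7
```

```bash
python3 - <<'E'
from h import *
o=get_obs();print(o['wrist_force'],o['opening'])
goto(T(.14,-.03),-90+6.65)
p,_,_=shot('wrist','w11'); shot('scene','s11')
E
```

```text
[ 0.62937821  0.45292607 -0.28835291] 0.6999415331619018
t 9.68 pos [ 0.4838 -0.1634  0.1415] head -83.4 -> tx ty tz (mm) [-1.4 31.5  1.4] turn -0.05
```

View pics/w11.png

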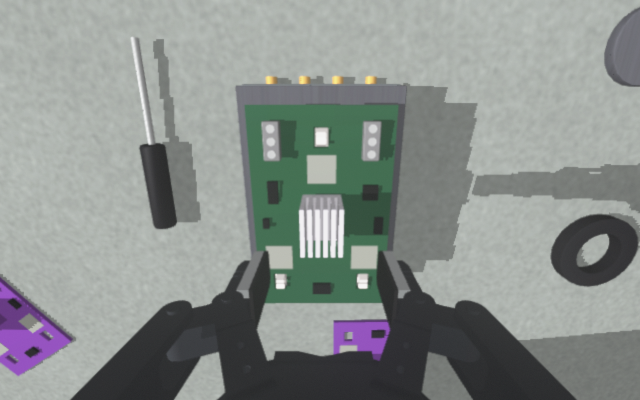

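All three posts show in their slots, at (322,137), (281,281) and (362,281). I'll close the fingers and go over square C.

```bash
python3 - <<'E'
from h import *
goto(T(.11,.0406),-90+6.65)
p,d,C=load('w11')
for n,(u,v) in dict(C=(322,168),A=(364,256),B=(279,256),e=(322,290),f=(345,110),g=(322,88)).items(): print(n,bydepth([(u,v)],[np.median(d[v-3:v+4,u-3:u+4])],C).round(4))
E
```

```text
t 9.78 pos [ 0.4818 -0.1622  0.1384] head -83.4 -> tx ty tz (mm) [ -0.2 -40.9  28.5] turn -0.05
C [[ 0.5219 -0.1574  0.0704]]
A [[ 0.4507 -0.2015  0.0707]]
B [[ 0.4424 -0.1297  0.0705]]
e [[ 0.4146 -0.1697  0.0734]]
f [[ 0.5658 -0.1689  0.0704]]
g [[ 0.5803 -0.1507  0.0359]]
```

Emit:
move_arm(
  increments=[
    {"tx": 0.0,"ty": -0.02,"tz": 0.0,"turn": 0.0},
    {"tx": 0.0,"ty": -0.041,"tz": 0.0,"turn": 0.0},
    {"tx": 0.0,"ty": -0.041,"tz": 0.0,"turn": 0.0},
    {"tx": 0.0,"ty": -0.041,"tz": 0.01,"turn": 0.0},
    {"tx": 0.0,"ty": -0.041,"tz": 0.02,"turn": 0.0},
    {"tx": 0.0,"ty": -0.041,"tz": 0.028,"turn": 0.0},
    {"tx": 0.0,"ty": -0.041,"tz": 0.028,"turn": 0.0},
    {"tx": 0.0,"ty": -0.041,"tz": 0.028,"turn": 0.0},
    {"tx": 0.0,"ty": -0.041,"tz": 0.028,"turn": 0.0},
  ],
  gripper=0.0,
)

```text
time_s: 10.53
eef_pos: [0.5223, -0.1576, 0.1102]
eef_rot: [0.0, 0.746, -0.665, -0.0]
wrist_force: [1.1, 0.3, 0.2]
opening: -0.001
```

```bash
python3 - <<'E'
from h import *
o=get_obs();print(o['wrist_force'],o['opening'])
goto(T(.076,.0406),-90+6.65)
shot('scene','s12');p,_,_=shot('wrist','w12')
cv2.imwrite('pics/c12.png',np.hstack([p[100:400,170:470],cv2.resize(load('s12')[0][150:290,190:330],(300,300))])[:,:,::-1])
E
```

```text
[1.12153787 0.27888552 0.23461438] -0.0011209283743758803
t 10.53 pos [ 0.5223 -0.1576  0.1102] head -83.42 -> tx ty tz (mm) [-0.2 -0.2 34.2] turn -0.07
```

View pics/c12.png

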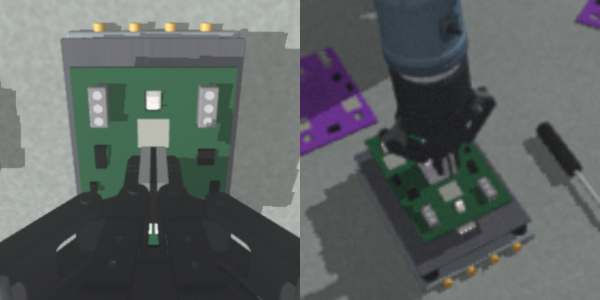

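The closed fingers are over square C, clear of the heat sink and post. Descending.

Emit:
move_arm(
  increments=[
    {"tx": 0.0,"ty": 0.0,"tz": 0.015,"turn": 0.0},
    {"tx": 0.0,"ty": 0.0,"tz": 0.03,"turn": 0.0},
    {"tx": 0.0,"ty": 0.0,"tz": 0.037,"turn": 0.0},
    {"tx": 0.0,"ty": 0.0,"tz": 0.04,"turn": 0.0},
    {"tx": 0.0,"ty": 0.0,"tz": 0.042,"turn": 0.0},
    {"tx": 0.0,"ty": 0.0,"tz": 0.042,"turn": 0.0},
    {"tx": 0.0,"ty": 0.0,"tz": 0.042,"turn": 0.0},
  ],
)

```text
time_s: 11.22
eef_pos: [0.5229, -0.1577, 0.069]
eef_rot: [-0.0, 0.747, -0.665, 0.0]
wrist_force: [-2.3, 0.5, 2.1]
opening: -0.001
```

Emit:
move_arm(
  increments=[
    {"tx": 0.0,"ty": 0.0,"tz": 0.001,"turn": 0.0},
    {"tx": 0.0,"ty": 0.0,"tz": 0.002,"turn": 0.0},
    {"tx": 0.0,"ty": 0.0,"tz": 0.003,"turn": 0.0},
    {"tx": 0.0,"ty": 0.0,"tz": 0.004,"turn": 0.0},
    {"tx": 0.0,"ty": 0.0,"tz": 0.005,"turn": 0.0},
    {"tx": 0.0,"ty": 0.0,"tz": 0.005,"turn": 0.0},
    {"tx": 0.0,"ty": 0.0,"tz": 0.005,"turn": 0.0},
  ],
)

```text
time_s: 11.8
eef_pos: [0.5232, -0.158, 0.0645]
eef_rot: [-0.0, 0.747, -0.665, 0.001]
wrist_force: [-3.8, 0.2, 8.8]
opening: 0.001
```

Emit:
move_arm(
  increments=[
    {"tx": 0.0,"ty": 0.0,"tz": 0.001,"turn": 0.0},
    {"tx": 0.0,"ty": 0.0,"tz": 0.002,"turn": 0.0},
    {"tx": 0.0,"ty": 0.0,"tz": 0.003,"turn": 0.0},
    {"tx": 0.0,"ty": 0.0,"tz": 0.004,"turn": 0.0},
    {"tx": 0.0,"ty": 0.0,"tz": 0.004,"turn": 0.0},
  ],
)

```text
time_s: 12.22
eef_pos: [0.5235, -0.1582, 0.0609]
eef_rot: [-0.0, 0.747, -0.665, 0.001]
wrist_force: [-4.2, 2.4, 13.1]
opening: -0.0
```

Emit:
move_arm(
  increments=[
    {"tx": 0.0,"ty": 0.0,"tz": 0.001,"turn": 0.0},
    {"tx": 0.0,"ty": 0.0,"tz": 0.002,"turn": 0.0},
    {"tx": 0.0,"ty": 0.0,"tz": 0.003,"turn": 0.0},
    {"tx": 0.0,"ty": 0.0,"tz": 0.003,"turn": 0.0},
  ],
)

```text
time_s: 12.55
eef_pos: [0.5236, -0.1583, 0.0584]
eef_rot: [-0.0, 0.747, -0.665, 0.001]
wrist_force: [-5.7, 1.8, 15.7]
opening: 0.001
```

Emit:
move_arm(
  increments=[
    {"tx": 0.0,"ty": 0.0,"tz": 0.001,"turn": 0.0},
    {"tx": 0.0,"ty": 0.0,"tz": 0.002,"turn": 0.0},
    {"tx": 0.0,"ty": 0.0,"tz": 0.002,"turn": 0.0},
    {"tx": 0.0,"ty": 0.0,"tz": 0.002,"turn": 0.0},
  ],
)

```text
time_s: 12.88
eef_pos: [0.5236, -0.1583, 0.0567]
eef_rot: [-0.0, 0.747, -0.665, 0.001]
wrist_force: [-6.4, 2.5, 17.4]
opening: -0.003
```

Emit:
move_arm(
  increments=[
    {"tx": 0.0,"ty": 0.0,"tz": 0.001,"turn": 0.0},
    {"tx": 0.0,"ty": 0.0,"tz": 0.002,"turn": 0.0},
    {"tx": 0.0,"ty": 0.0,"tz": 0.002,"turn": 0.0},
    {"tx": 0.0,"ty": 0.0,"tz": 0.002,"turn": 0.0},
  ],
)

```text
time_s: 13.22
eef_pos: [0.5237, -0.1584, 0.055]
eef_rot: [-0.0, 0.747, -0.665, 0.001]
wrist_force: [-6.7, 2.3, 19.7]
opening: 0.003
```

```bash
python3 - <<'E'
from h import *
p,d,C=shot('wrist','w13'); shot('scene','s13')
cv2.imwrite('pics/c13.png',np.hstack([cv2.resize(p[60:260,220:420],(500,500)),cv2.resize(load('s13')[0][180:290,200:310],(300,500))])[:,:,::-1])
E
```

```text
(no output)
```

View pics/c13.png

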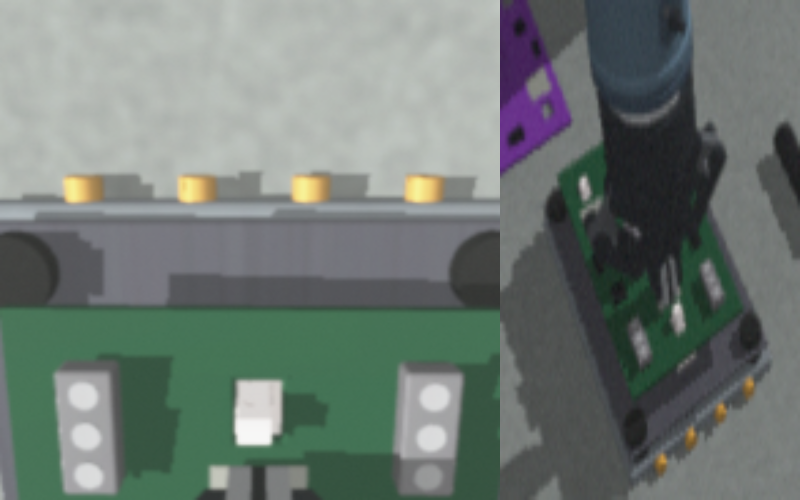

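Post C's barbs stand well above the board at slot C, at crop (258,410). The sink figure puts the board about 7 mm above the shoulder, so the snap should be close. Continuing.

Emit:
move_arm(
  increments=[
    {"tx": 0.0,"ty": 0.0,"tz": 0.001,"turn": 0.0},
    {"tx": 0.0,"ty": 0.0,"tz": 0.0015,"turn": 0.0},
    {"tx": 0.0,"ty": 0.0,"tz": 0.0015,"turn": 0.0},
    {"tx": 0.0,"ty": 0.0,"tz": 0.0015,"turn": 0.0},
  ],
)

```text
time_s: 13.65
eef_pos: [0.524, -0.1584, 0.0531]
eef_rot: [-0.0, 0.747, -0.665, 0.002]
wrist_force: [-4.8, 2.2, 15.2]
opening: -0.003
```

The force dropped from 19.7 N to 15.2 N while moving down, so C has clicked. Lifting to look.

Emit:
move_arm(
  increments=[
    {"tx": 0.0,"ty": 0.0,"tz": -0.01,"turn": 0.0},
    {"tx": 0.0,"ty": 0.0,"tz": -0.025,"turn": 0.0},
    {"tx": 0.0,"ty": 0.0,"tz": -0.055,"turn": 0.0},
    {"tx": 0.0,"ty": 0.0,"tz": -0.08,"turn": 0.0},
    {"tx": 0.0,"ty": 0.03,"tz": -0.08,"turn": 0.0},
    {"tx": 0.0,"ty": 0.04,"tz": -0.08,"turn": 0.0},
    {"tx": 0.0,"ty": 0.04,"tz": -0.08,"turn": 0.0},
  ],
)

```text
time_s: 14.23
eef_pos: [0.4811, -0.162, 0.1305]
eef_rot: [0.0, 0.746, -0.666, -0.0]
wrist_force: [0.2, 0.2, 1.0]
opening: 0.001
```

```bash
cat >> h.py <<'E'
def levels(name,pts):
    p,d,C=load(name); off=np.array(pts)
    for a,b in pts:
        X=MID+a/1000*EX+b/1000*EY+np.array([0,0,.065])
        for _ in range(4):
            u,v=proj(X,C)[0]; ui,vi=int(round(u)),int(round(v))
            if not(2<vi<397 and 2<ui<637): X[2]=np.nan;break
            D=np.median(d[vi-1:vi+2,ui-1:ui+2]); z=bydepth([(u,v)],[D],C)[0,2]; X[2]=z
        print((a,b),(ui,vi),'z mm',round(X[2]*1000,1),p[vi,ui])
E
python3 - <<'E'
from h import *
p,d,C=shot('wrist','w14'); 
levels('w14',[(38,0),(75,20),(75,-20),(-38,36),(-38,-36),(-75,20),(-75,-20),(94,0),(0,45),(0,-45)])
goto(T(.11,-.0374,-.033),-90+6.65)
E
```

```text
(38, 0) (323, 166) z mm 61.7 [191 194 185]
(75, 20) (296, 114) z mm 58.9 [ 68 105  81]
(75, -20) (351, 114) z mm 58.4 [ 73 117  89]
(-38, 36) (280, 259) z mm 67.9 [187 189 182]
(-38, -36) (367, 258) z mm 67.1 [187 189 182]Traceback (most recent call last):
  File "<stdin>", line 3, in <module>
  File "h.py", line 72, in levels
    print((a,b),(ui,vi),'z mm',round(X[2]*1000,1),p[vi,ui])
                                                  ~^^^^^^^
IndexError: index 434 is out of bounds for axis 0 with size 400
```

View pics/w14.png

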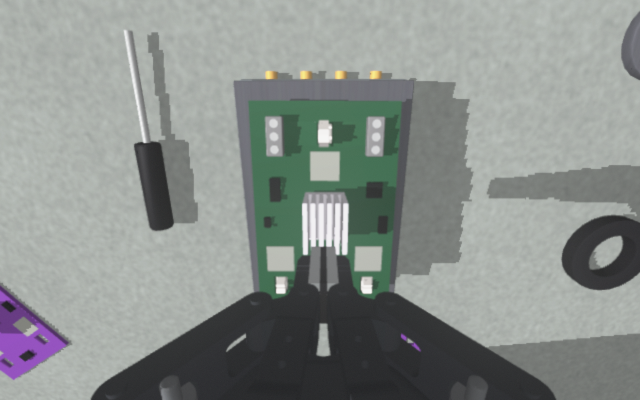

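C is latched: the board's C end is about 9 mm lower, and the barbs at (324,132) stand clear above it. Posts A (367,285) and B (281,285) are still on their tapers. Next is A.

```bash
python3 - <<'E'
from h import *
goto(T(.10,-.0374,-.033),-90+6.65)
E
```

```text
t 14.28 pos [ 0.4821 -0.162   0.1304] head -83.48 -> tx ty tz (mm) [33.2 37.3 30.4] turn -0.13
```

Emit:
move_arm(
  increments=[
    {"tx": 0.017,"ty": 0.019,"tz": 0.0,"turn": 0.0},
    {"tx": 0.033,"ty": 0.037,"tz": 0.0,"turn": 0.0},
    {"tx": 0.033,"ty": 0.037,"tz": 0.01,"turn": 0.0},
    {"tx": 0.033,"ty": 0.037,"tz": 0.03,"turn": 0.0},
    {"tx": 0.033,"ty": 0.037,"tz": 0.05,"turn": 0.0},
    {"tx": 0.033,"ty": 0.037,"tz": 0.058,"turn": 0.0},
    {"tx": 0.033,"ty": 0.037,"tz": 0.06,"turn": 0.0},
    {"tx": 0.033,"ty": 0.037,"tz": 0.061,"turn": 0.0},
    {"tx": 0.033,"ty": 0.037,"tz": 0.061,"turn": 0.0},
  ],
)

```text
time_s: 15.03
eef_pos: [0.4505, -0.1992, 0.07]
eef_rot: [-0.0, 0.747, -0.665, 0.0]
wrist_force: [-0.1, -0.3, 0.3]
opening: -0.003
```

```bash
python3 - <<'E'
from h import *
goto(T(.07,-.0374,-.033),-90+6.65)
p,d,C=shot('wrist','w15'); shot('scene','s15')
cv2.imwrite('pics/c15.png',np.hstack([p[100:400,170:470],cv2.resize(load('s15')[0][170:290,190:310],(300,300))])[:,:,::-1])
E
```

```text
t 15.03 pos [ 0.4505 -0.1992  0.07  ] head -83.39 -> tx ty tz (mm) [-0.2  1.7  0. ] turn -0.04
```

View pics/c15.png

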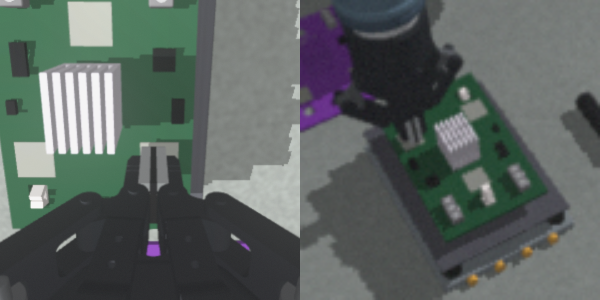

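The fingertips are over square A and clear of the heat sink. Pressing.

Emit:
move_arm(
  increments=[
    {"tx": 0.0,"ty": 0.001,"tz": 0.001,"turn": 0.0},
    {"tx": 0.0,"ty": 0.001,"tz": 0.002,"turn": 0.0},
    {"tx": 0.0,"ty": 0.001,"tz": 0.003,"turn": 0.0},
    {"tx": 0.0,"ty": 0.001,"tz": 0.004,"turn": 0.0},
    {"tx": 0.0,"ty": 0.001,"tz": 0.005,"turn": 0.0},
    {"tx": 0.0,"ty": 0.001,"tz": 0.006,"turn": 0.0},
    {"tx": 0.0,"ty": 0.001,"tz": 0.006,"turn": 0.0},
    {"tx": 0.0,"ty": 0.001,"tz": 0.006,"turn": 0.0},
  ],
)

```text
time_s: 15.8
eef_pos: [0.4493, -0.1996, 0.0644]
eef_rot: [-0.0, 0.747, -0.665, 0.0]
wrist_force: [-0.8, 1.2, 6.7]
opening: 0.0
```

Emit:
move_arm(
  increments=[
    {"tx": 0.0,"ty": 0.0,"tz": 0.001,"turn": 0.0},
    {"tx": 0.0,"ty": 0.0,"tz": 0.002,"turn": 0.0},
    {"tx": 0.0,"ty": 0.0,"tz": 0.003,"turn": 0.0},
    {"tx": 0.0,"ty": 0.0,"tz": 0.004,"turn": 0.0},
    {"tx": 0.0,"ty": 0.0,"tz": 0.005,"turn": 0.0},
    {"tx": 0.0,"ty": 0.0,"tz": 0.005,"turn": 0.0},
    {"tx": 0.0,"ty": 0.0,"tz": 0.005,"turn": 0.0},
  ],
)

```text
time_s: 16.38
eef_pos: [0.4493, -0.1998, 0.0599]
eef_rot: [0.0, 0.747, -0.665, 0.001]
wrist_force: [-3.9, 1.5, 12.6]
opening: 0.0
```

Emit:
move_arm(
  increments=[
    {"tx": 0.0,"ty": 0.0,"tz": 0.001,"turn": 0.0},
    {"tx": 0.0,"ty": 0.0,"tz": 0.002,"turn": 0.0},
    {"tx": 0.0,"ty": 0.0,"tz": 0.003,"turn": 0.0},
    {"tx": 0.0,"ty": 0.0,"tz": 0.003,"turn": 0.0},
    {"tx": 0.0,"ty": 0.0,"tz": 0.003,"turn": 0.0},
  ],
)

```text
time_s: 16.8
eef_pos: [0.4493, -0.1999, 0.0572]
eef_rot: [0.0, 0.747, -0.665, 0.001]
wrist_force: [-4.5, 1.2, 14.8]
opening: -0.003
```

Emit:
move_arm(
  increments=[
    {"tx": 0.0,"ty": 0.0,"tz": 0.001,"turn": 0.0},
    {"tx": 0.0,"ty": 0.0,"tz": 0.002,"turn": 0.0},
    {"tx": 0.0,"ty": 0.0,"tz": 0.002,"turn": 0.0},
    {"tx": 0.0,"ty": 0.0,"tz": 0.002,"turn": 0.0},
  ],
)

```text
time_s: 17.13
eef_pos: [0.4494, -0.2, 0.0554]
eef_rot: [0.0, 0.747, -0.665, 0.001]
wrist_force: [-4.5, 1.4, 17.1]
opening: -0.001
```

Emit:
move_arm(
  increments=[
    {"tx": 0.0,"ty": 0.0,"tz": 0.001,"turn": 0.0},
    {"tx": 0.0,"ty": 0.0,"tz": 0.002,"turn": 0.0},
    {"tx": 0.0,"ty": 0.0,"tz": 0.002,"turn": 0.0},
    {"tx": 0.0,"ty": 0.0,"tz": 0.002,"turn": 0.0},
  ],
)

```text
time_s: 17.47
eef_pos: [0.4494, -0.2001, 0.0536]
eef_rot: [0.0, 0.747, -0.665, 0.001]
wrist_force: [-5.8, 2.1, 19.9]
opening: 0.0
```

Emit:
move_arm(
  increments=[
    {"tx": 0.0,"ty": 0.0,"tz": 0.001,"turn": 0.0},
    {"tx": 0.0,"ty": 0.0,"tz": 0.0015,"turn": 0.0},
    {"tx": 0.0,"ty": 0.0,"tz": 0.0015,"turn": 0.0},
    {"tx": 0.0,"ty": 0.0,"tz": 0.0015,"turn": 0.0},
  ],
)

```text
time_s: 17.8
eef_pos: [0.4492, -0.2001, 0.0517]
eef_rot: [0.0, 0.747, -0.665, 0.001]
wrist_force: [-4.6, 0.5, 14.4]
opening: 0.0
```

A clicked: the force fell from about 20 N to 14.4 N. Lifting and moving to square B.

Emit:
move_arm(
  increments=[
    {"tx": 0.0,"ty": 0.0,"tz": -0.01,"turn": 0.0},
    {"tx": 0.0,"ty": 0.0,"tz": -0.025,"turn": 0.0},
    {"tx": 0.0,"ty": 0.0,"tz": -0.055,"turn": 0.0},
    {"tx": 0.0,"ty": 0.0,"tz": -0.075,"turn": 0.0},
    {"tx": -0.02,"ty": 0.0,"tz": -0.075,"turn": 0.0},
    {"tx": -0.05,"ty": 0.0,"tz": -0.075,"turn": 0.0},
    {"tx": -0.066,"ty": 0.0,"tz": -0.075,"turn": 0.0},
    {"tx": -0.066,"ty": 0.0,"tz": -0.075,"turn": 0.0},
    {"tx": -0.066,"ty": 0.0,"tz": -0.075,"turn": 0.0},
  ],
)

```text
time_s: 18.55
eef_pos: [0.4412, -0.1332, 0.1253]
eef_rot: [0.0, 0.747, -0.665, 0.0]
wrist_force: [1.0, -0.4, 0.1]
opening: 0.004
```

```bash
python3 - <<'E'
from h import *
goto(T(.071,-.0374,.033),-90+6.65)
p,d,C=shot('wrist','w16')
levels('w16',[(38,0),(75,20),(75,-20),(-38,36),(-38,-36)])
E
```

```text
t 18.55 pos [ 0.4412 -0.1332  0.1253] head -83.31 -> tx ty tz (mm) [ 0.5  0.1 54.3] turn 0.04
(38, 0) (371, 116) z mm 60.9 [180 182 174]
(75, 20) (344, 57) z mm 61.9 [ 72 112  86]
(75, -20) (403, 58) z mm 56.0 [ 71 110  84]
(-38, 36) (320, 221) z mm 68.6 [178 180 172]
(-38, -36) (411, 216) z mm 58.1 [179 181 173]
```

View pics/w16.png

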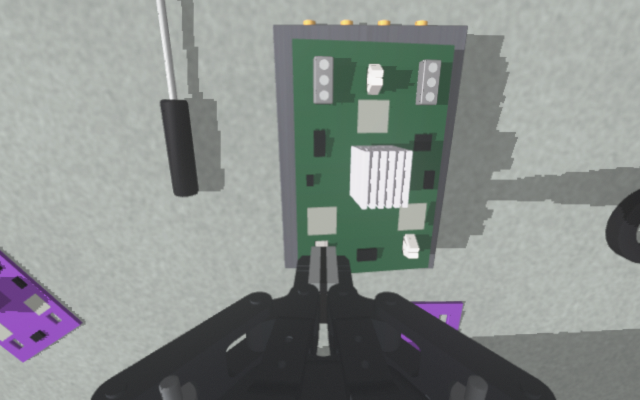

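A is down (58 mm) and B still high (68.6 mm), so B is next.

Emit:
move_arm(
  increments=[
    {"tx": 0.0,"ty": 0.0,"tz": 0.02,"turn": 0.0},
    {"tx": 0.0,"ty": 0.0,"tz": 0.04,"turn": 0.0},
    {"tx": 0.0,"ty": 0.0,"tz": 0.05,"turn": 0.0},
    {"tx": 0.0,"ty": 0.0,"tz": 0.054,"turn": 0.0},
    {"tx": 0.0,"ty": 0.0,"tz": 0.056,"turn": 0.0},
    {"tx": 0.0,"ty": 0.0,"tz": 0.058,"turn": 0.0},
    {"tx": 0.0,"ty": 0.0,"tz": 0.058,"turn": 0.0},
    {"tx": 0.0,"ty": 0.0,"tz": 0.058,"turn": 0.0},
  ],
)

```text
time_s: 19.27
eef_pos: [0.4417, -0.1342, 0.068]
eef_rot: [0.0, 0.747, -0.665, 0.001]
wrist_force: [-0.8, -0.4, 1.8]
opening: 0.003
```

Emit:
move_arm(
  increments=[
    {"tx": 0.0,"ty": 0.0,"tz": 0.001,"turn": 0.0},
    {"tx": 0.0,"ty": 0.0,"tz": 0.002,"turn": 0.0},
    {"tx": 0.0,"ty": 0.0,"tz": 0.003,"turn": 0.0},
    {"tx": 0.0,"ty": 0.0,"tz": 0.004,"turn": 0.0},
    {"tx": 0.0,"ty": 0.0,"tz": 0.005,"turn": 0.0},
    {"tx": 0.0,"ty": 0.0,"tz": 0.006,"turn": 0.0},
    {"tx": 0.0,"ty": 0.0,"tz": 0.006,"turn": 0.0},
    {"tx": 0.0,"ty": 0.0,"tz": 0.006,"turn": 0.0},
  ],
)

```text
time_s: 19.93
eef_pos: [0.4417, -0.1339, 0.0621]
eef_rot: [-0.0, 0.747, -0.665, 0.0]
wrist_force: [-4.3, -0.2, 8.6]
opening: -0.001
```

Emit:
move_arm(
  increments=[
    {"tx": 0.0,"ty": 0.0,"tz": 0.001,"turn": 0.0},
    {"tx": 0.0,"ty": 0.0,"tz": 0.002,"turn": 0.0},
    {"tx": 0.0,"ty": 0.0,"tz": 0.003,"turn": 0.0},
    {"tx": 0.0,"ty": 0.0,"tz": 0.004,"turn": 0.0},
    {"tx": 0.0,"ty": 0.0,"tz": 0.004,"turn": 0.0},
    {"tx": 0.0,"ty": 0.0,"tz": 0.004,"turn": 0.0},
  ],
)

```text
time_s: 20.43
eef_pos: [0.4417, -0.1338, 0.0584]
eef_rot: [-0.0, 0.747, -0.665, 0.0]
wrist_force: [-3.7, 1.5, 12.7]
opening: -0.001
```

Emit:
move_arm(
  increments=[
    {"tx": 0.0,"ty": 0.0,"tz": 0.001,"turn": 0.0},
    {"tx": 0.0,"ty": 0.0,"tz": 0.002,"turn": 0.0},
    {"tx": 0.0,"ty": 0.0,"tz": 0.003,"turn": 0.0},
    {"tx": 0.0,"ty": 0.0,"tz": 0.003,"turn": 0.0},
    {"tx": 0.0,"ty": 0.0,"tz": 0.003,"turn": 0.0},
  ],
)

```text
time_s: 20.85
eef_pos: [0.4418, -0.1339, 0.0557]
eef_rot: [-0.0, 0.747, -0.665, 0.0]
wrist_force: [-5.9, 2.7, 15.7]
opening: 0.001
```

Emit:
move_arm(
  increments=[
    {"tx": 0.0,"ty": 0.0,"tz": 0.001,"turn": 0.0},
    {"tx": 0.0,"ty": 0.0,"tz": 0.002,"turn": 0.0},
    {"tx": 0.0,"ty": 0.0,"tz": 0.002,"turn": 0.0},
    {"tx": 0.0,"ty": 0.0,"tz": 0.002,"turn": 0.0},
  ],
)

```text
time_s: 21.18
eef_pos: [0.442, -0.1339, 0.0533]
eef_rot: [-0.0, 0.747, -0.665, 0.001]
wrist_force: [-3.3, 0.6, 9.3]
opening: 0.002
```

B clicked, dropping from 15.7 N to 9.3 N. The tip height of 53.3 mm matches the home height expected at that load (53.4 mm). Lifting to measure all three.

Emit:
move_arm(
  increments=[
    {"tx": 0.0,"ty": 0.0,"tz": -0.01,"turn": 0.0},
    {"tx": 0.0,"ty": 0.0,"tz": -0.03,"turn": 0.0},
    {"tx": 0.0,"ty": 0.0,"tz": -0.06,"turn": 0.0},
    {"tx": 0.0,"ty": 0.0,"tz": -0.08,"turn": 0.0},
    {"tx": 0.02,"ty": 0.0,"tz": -0.09,"turn": 0.0},
    {"tx": 0.033,"ty": 0.01,"tz": -0.09,"turn": 0.0},
    {"tx": 0.033,"ty": 0.01,"tz": -0.09,"turn": 0.0},
    {"tx": 0.033,"ty": 0.01,"tz": -0.09,"turn": 0.0},
    {"tx": 0.033,"ty": 0.01,"tz": -0.09,"turn": 0.0},
  ],
)

```text
time_s: 21.93
eef_pos: [0.435, -0.1671, 0.1421]
eef_rot: [-0.0, 0.746, -0.665, -0.0]
wrist_force: [0.8, -0.5, -0.8]
opening: -0.001
```

```bash
python3 - <<'E'
from h import *
goto(T(.07,-.0374,0),-90+6.65)
p,d,C=shot('wrist','w17'); shot('scene','s17')
levels('w17',[(38,0),(75,20),(75,-20),(-38,36),(-38,-36),(-45,52),(-45,-52),(79,0),(93,0),(93,30)])
E
```

```text
t 21.93 pos [ 0.435  -0.1671  0.1421] head -83.44 -> tx ty tz (mm) [  0.5 -10.   72.1] turn -0.09
(38, 0) (324, 101) z mm 58.4 [193 195 186]
(75, 20) (296, 45) z mm 58.5 [ 74 114  88]
(75, -20) (352, 45) z mm 58.3 [ 75 116  90]
(-38, 36) (281, 197) z mm 58.5 [187 189 180]
(-38, -36) (367, 197) z mm 58.8 [188 189 180]
(-45, 52) (262, 205) z mm 57.7 [ 71 112  85]
(-45, -52) (385, 205) z mm 57.9 [ 69 111  85]
(79, 0) (324, 39) z mm 57.9 [ 75 118  90]
(93, 0) (324, 25) z mm 35.8 [112 112 118]
(93, 30) (284, 25) z mm 36.0 [114 116 122]
```

View pics/w17.png

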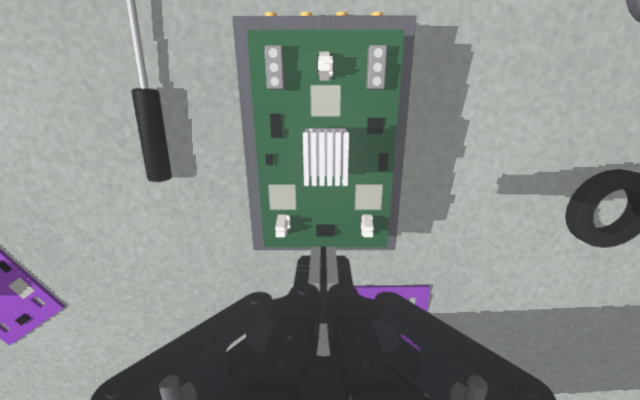

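```bash
python3 - <<'E'
from h import *
p,d,C=load('w17'); hsv=cv2.cvtColor(p,cv2.COLOR_RGB2HSV)
ys,xs=np.mgrid[14:250,230:420]; ys=ys.ravel(); xs=xs.ravel()
P=bydepth(np.c_[xs,ys],d[ys,xs],C); L=np.c_[(P-MID)@EX,(P-MID)@EY]*1000; z=P[:,2]*1000
g=((hsv[ys,xs,0]>45)&(hsv[ys,xs,0]<85)&(hsv[ys,xs,1]>70))
for nm,k in [('C end',(L[:,0]>50)),('A',(L[:,0]<-25)&(L[:,1]<0)),('B',(L[:,0]<-25)&(L[:,1]>0))]:
    q=k&g&(abs(z-58)<4); print(nm,q.sum(),z[q].mean().round(2),np.median(z[q]).round(2))
for nm,k in [('pl +x',(L[:,0]>89)&(L[:,0]<98)),('pl +y',(L[:,1]>60)&(L[:,1]<68)&(abs(L[:,0])<80)),('pl -y',(L[:,1]<-60)&(L[:,1]>-68)&(abs(L[:,0])<80))]:
    q=k&(abs(z-36)<3); print(nm,q.sum(),np.median(z[q]).round(2))
E
```

```text
C end 6070 58.16 58.16
A 2868 58.0 58.02
B 2697 58.05 58.05
pl +x 2210 36.27
pl +y 1717 36.22
pl -y 1483 36.08
```

The board top is 21.9 mm above the plate top at all three posts (22 mm expected when home). One scene check before handing in.

View pics/s17.png

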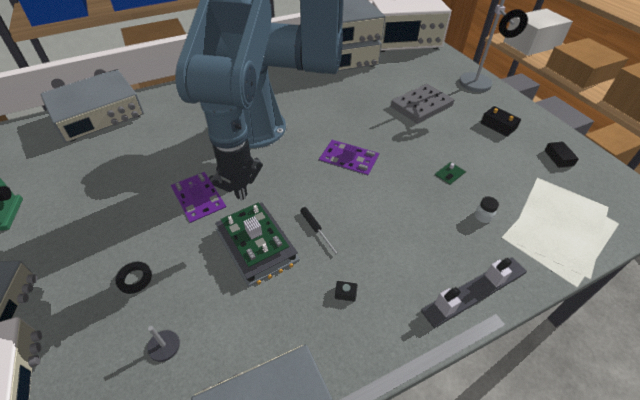

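```bash
python3 - <<'E'
from h import *
o=get_obs(); print(o['time_s'],o['wrist_force']); print(workorder.hand_in())
E
```

```text
22.0333 [-0.24728205 -0.00806689 -0.39739105]
the job is handed in; nothing more can be done
None
```

The board is clicked onto all three posts and sits fully home. I let go of it and handed the job in at 22 s of the 59 s allowed.

I gripped the board by its heat sink, laid it level on the three post tapers and released it. Then I pressed the bare squares one at a time with closed fingers, C, then A, then B. Each post clicked with a clear drop in force.

| Post | Highest reading before click (N) | Reading just after click (N) |
|---|---|---|
| C | 19.7 | 15.2 |
| A | 19.9 | 14.4 |
| B | 15.7 | 9.3 |

- **Mounts:** with the board's weight added, the highest reading works out to about 22 N, or roughly 12.5 mm of sink, well below the 18 mm limit. I only read the force at the end of each move, so brief peaks between readings are not covered.
- **Seating:** the board top is 21.9 mm above the plate top (22 mm expected when home). It is level to within 0.2 mm across the three posts, with the barbs showing above all three slots.
- **Bystanders:** in the last scene picture the other things look where they were, judged by eye only. The gripper was clear of everything.
- **Disagreements:** the first overhead estimate of the post positions differed from the wrist camera's by about 4–5 mm, so I used the wrist camera. On closing, the jaws shifted the board sideways by about 0.9 mm, which I allowed for when placing it.
- **Refused call:** one early move call was refused for its format and did not move the arm.

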